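# Rack the washed bottles upside down by size

### The arm

A 6-joint arm with a two-finger parallel gripper is mounted at the origin on the work surface. World frame = base frame: x ahead of the robot, y to its left, z up, the work surface at z = 0. Lengths are in m, angles in degrees, forces in N, time in s.
With the tool pointing down it reaches from about 0.3 to 0.85 m from the base axis. Payload 4.2 kg.
Tool frame: the origin (TCP) lies between the finger pads; the fingertips stand 17 mm ahead of it and the grasp point (between the pads) lies 2 mm behind it; z points along the fingers, y is the direction in which the jaws open and shut (so a half turn about z gives the same grasp; the last joint's range is limited). The gripper opens to 91 mm and grips with 3 to 60 N. Pads are 32 mm wide; open, the fingers measure 118 mm over their backs; the gripper's body (76 mm by 178 mm) begins 60 mm behind the grasp point.
Start: joints at [-70.703, 18.312, 89.639, -0, 72.044, -1.146], TCP at [0.201, -0.539, 0.231] pointing down, gripper open.
Joint ranges: [-177.97, 177.97], [-48.28, 115.42], [12.27, 149.76], [-77.06, 257.06], [2.81, 150.46], [-146.56, 146.56]. Speed limits (degrees/s): [147.25, 147.25, 180, 180, 180, 180].

### API

Orientations are given as [roll, pitch, yaw] about the fixed x, y, z axes, in that order (R = Rz(yaw) Ry(pitch) Rx(roll)).
In Python, from bench import bot gives the robot as it stands.
- The arm moves only by the shell command python3 -m handwheel 'ROWS' [FORCE]. ROWS is JSON, a list of rows, each a list of 5 numbers: the shift along the world's x, y, z in m, then the turn about the world's z in units of 6 degrees (1.0 is 6 degrees), then the finger opening in m, from 0 to 0.0912. In form: [[x, y, z, twist, gripper], ...]. A call has 1 to 12 rows; each row shifts and turns the pose as measured when the row begins; what a row does not reach is not made up. A row lasts 1/12 s, in which the tool goes at most 41.7 mm and 7.16 degrees, less where a joint would pass 70% of its speed; a pose out of reach is approached as far as the arm can. A call with a gripper value outside its range is refused whole. The fingers move at their own pace and stop on an object; FORCE is the grip in N (left out, the last holds). Time passes only in rows, so rows that do not move let the fingers close. It gives the time, the measured TCP pose, the force and the opening at its end, in the units of the state.
- bot.sense(): the state, without advancing time (a new reading comes with each control period).
- bot.snapshot(name): name is "side" or "top" or "wrist"; returns (picture, depth): 420x560x3 uint8, red, green, blue; 420x560 float32, m along the optical axis (not along the pixel's ray), 0 where there is no reading.
- bot.calibration(name): a dict with "fx", "fy", "cx", "cy" (pixels), "xyz" and "attitude" of the camera in the world. Camera axes: x right, y up, looking along -z (the intrinsics and any distortion apply to the point x, -y, -z); pixel columns grow to the right and rows downward; lengths in m; the calibration is good to about 2 mm. A picture is of the moment at which its call begins: read the wrist's pose just before it. calibration takes no time and is no camera call; for the wrist camera it gives the pose at the moment of the call.
- bot.sign_off(): hands the job in, once; it reports no verdict.
The state is a dict: "time": time; "qpos": joint angles; "joint_velocities": joint speeds; "joint_efforts": joint torques, N m; "ee_pos": TCP position; "tcp_rot": TCP orientation; "force": force on the tool from outside, world axes, zero at the start; "torque": the same for the moment, N m; "width": opening from 0.0 (shut) to 1.0 (fully open).
Only numpy, scipy, OpenCV 4.12 (cv2) and the standard library are available. Lean on these libraries where they do the work, as an engineer would, in place of code of your own. Each camera call takes 0.05 s, during which the arm holds its last target. There are 200 camera calls.

### The job

Washing up after the lesson: put every square bottle lying on the bench upside down on a drying peg, its neck pushed fully home over the peg so that the mouth rests on the rack's board. The short bottles belong on the row of short pegs, the long bottles on the row of long pegs, one to a peg. Leave the mortar, matchbox, jar and spoon where they are.

Things in the scene. Friction and masses are not known exactly. Their poses are not given: they have to be found in the camera images.
- short_a: A short rigid, hollow square white plastic bottle lying on its side. 97 mm long overall: body 65 mm long, 50 x 50 mm section, 8 mm shoulder, 24 mm long round neck (29 mm outer, 22 mm inner diameter), mouth open; walls 4 mm. Origin on the long axis at the centre of the square body; neck towards body -x, closed base towards +x. 90 g +-30 %. May be absent.
- short_b: A short rigid, hollow square white plastic bottle lying on its side. 97 mm long overall: body 65 mm long, 50 x 50 mm section, 8 mm shoulder, 24 mm long round neck (29 mm outer, 22 mm inner diameter), mouth open; walls 4 mm. Origin on the long axis at the centre of the square body; neck towards body -x, closed base towards +x. 90 g +-30 %. May be absent.
- short_c: A short rigid, hollow square white plastic bottle lying on its side. 97 mm long overall: body 65 mm long, 50 x 50 mm section, 8 mm shoulder, 24 mm long round neck (29 mm outer, 22 mm inner diameter), mouth open; walls 4 mm. Origin on the long axis at the centre of the square body; neck towards body -x, closed base towards +x. 90 g +-30 %. May be absent.
- long_a: A long rigid, hollow square white plastic bottle lying on its side. 142 mm long overall: body 110 mm long, 50 x 50 mm section, 8 mm shoulder, 24 mm long round neck (29 mm outer, 22 mm inner diameter), mouth open; walls 4 mm. Origin on the long axis at the centre of the square body; neck towards body -x, closed base towards +x. 130 g +-30 %. May be absent.
- long_b: A long rigid, hollow square white plastic bottle lying on its side. 142 mm long overall: body 110 mm long, 50 x 50 mm section, 8 mm shoulder, 24 mm long round neck (29 mm outer, 22 mm inner diameter), mouth open; walls 4 mm. Origin on the long axis at the centre of the square body; neck towards body -x, closed base towards +x. 130 g +-30 %. May be absent.
- long_c: A long rigid, hollow square white plastic bottle lying on its side. 142 mm long overall: body 110 mm long, 50 x 50 mm section, 8 mm shoulder, 24 mm long round neck (29 mm outer, 22 mm inner diameter), mouth open; walls 4 mm. Origin on the long axis at the centre of the square body; neck towards body -x, closed base towards +x. 130 g +-30 %. May be absent.
- short_a_mouth (a point): Centre of the mouth of short_a, at the end of its neck, 64.5 mm from the origin along the bottle's -x axis. When seated, the loose neck lets the bottle lean up to 0.25 rad off the peg's axis.
- short_b_mouth (a point): Centre of the mouth of short_b, at the end of its neck, 64.5 mm from the origin along the bottle's -x axis. When seated, the loose neck lets the bottle lean up to 0.25 rad off the peg's axis.
- short_c_mouth (a point): Centre of the mouth of short_c, at the end of its neck, 64.5 mm from the origin along the bottle's -x axis. When seated, the loose neck lets the bottle lean up to 0.25 rad off the peg's axis.
- long_a_mouth (a point): Centre of the mouth of long_a, at the end of its neck, 87 mm from the origin along the bottle's -x axis. When seated, the loose neck lets the bottle lean up to 0.25 rad off the peg's axis.
- long_b_mouth (a point): Centre of the mouth of long_b, at the end of its neck, 87 mm from the origin along the bottle's -x axis. When seated, the loose neck lets the bottle lean up to 0.25 rad off the peg's axis.
- long_c_mouth (a point): Centre of the mouth of long_c, at the end of its neck, 87 mm from the origin along the bottle's -x axis. When seated, the loose neck lets the bottle lean up to 0.25 rad off the peg's axis.
- short_peg1: One of the three short pegs (50 mm long, 15 mm diameter, tapering to 6 mm over the last 10 mm) of the short-peg drying rack. Origin at its foot, on the board's face; the body's z axis points along the peg to its tip. The pegs lean 35 degrees from vertical, away from the robot (the body's y axis is level and runs along the row).
- short_peg2: One of the three short pegs (50 mm long, 15 mm diameter, tapering to 6 mm over the last 10 mm) of the short-peg drying rack. Origin at its foot, on the board's face; the body's z axis points along the peg to its tip. The pegs lean 35 degrees from vertical, away from the robot (the body's y axis is level and runs along the row).
- short_peg3: One of the three short pegs (50 mm long, 15 mm diameter, tapering to 6 mm over the last 10 mm) of the short-peg drying rack. Origin at its foot, on the board's face; the body's z axis points along the peg to its tip. The pegs lean 35 degrees from vertical, away from the robot (the body's y axis is level and runs along the row).
- short_rack: Fixed grey bench rack with a row of three short white pegs 95 mm apart along its y axis. Its board (85 x 270 mm) slopes 35 degrees down away from the robot; pegs square to it, feet 55 mm up; upper edge 80 mm up. Origin on the bench below mid-row; x axis the way the pegs lean. Racks may swap sides.
- long_peg1: One of the three long pegs (90 mm long, 15 mm diameter, tapering to 6 mm over the last 10 mm) of the long-peg drying rack. Origin at its foot, on the board's face; the body's z axis points along the peg to its tip. The pegs lean 35 degrees from vertical, away from the robot (the body's y axis is level and runs along the row).
- long_peg2: One of the three long pegs (90 mm long, 15 mm diameter, tapering to 6 mm over the last 10 mm) of the long-peg drying rack. Origin at its foot, on the board's face; the body's z axis points along the peg to its tip. The pegs lean 35 degrees from vertical, away from the robot (the body's y axis is level and runs along the row).
- long_peg3: One of the three long pegs (90 mm long, 15 mm diameter, tapering to 6 mm over the last 10 mm) of the long-peg drying rack. Origin at its foot, on the board's face; the body's z axis points along the peg to its tip. The pegs lean 35 degrees from vertical, away from the robot (the body's y axis is level and runs along the row).
- long_rack: Fixed grey bench rack with a row of three long white pegs 95 mm apart along its y axis. Its board (85 x 270 mm) slopes 35 degrees down away from the robot; pegs square to it, feet 55 mm up; upper edge 80 mm up. Origin on the bench below mid-row; x axis the way the pegs lean. Racks may swap sides.
- mortar: White mortar with a pestle, 96 mm across, 52 mm high (pestle to 75 mm), origin at the centre of its underside. Leave alone.
- matchbox: Red matchbox 52 x 36 x 16 mm lying flat, origin at the centre of its underside. Leave alone.
- jar: Clear wide-mouthed jar, 72 mm across, 70 mm high, standing, origin at the centre of its underside. Leave alone.
- scoop: Metal spoon 150 mm long lying on the bench, off to the side. Leave alone.
Not all that is in view belongs to the job. Leave any blue or yellow look-alike of the long_a alone.

How it is judged (in metres and radians):
At the end, for the whole second after the job is handed in: Every bottle present is upside down on a peg of its own row (short on short pegs, long on long pegs): mouth centre within 14 mm of the foot of the peg, neck down, bottle axis within 0.3 rad of the peg's (((distance between short_a_mouth and short_peg1 below 0.014 m and z of short_a in the frame of short_peg1 above 0.045 m and angle between the x axis of short_a and the z axis of short_peg1, either way round below 0.3 rad) or (distance between short_a_mouth and short_peg2 below 0.014 m and z of short_a in the frame of short_peg2 above 0.045 m and angle between the x axis of short_a and the z axis of short_peg2, either way round below 0.3 rad) or (distance between short_a_mouth and short_peg3 below 0.014 m and z of short_a in the frame of short_peg3 above 0.045 m and angle between the x axis of short_a and the z axis of short_peg3, either way round below 0.3 rad)) and ((distance between short_b_mouth and short_peg1 below 0.014 m and z of short_b in the frame of short_peg1 above 0.045 m and angle between the x axis of short_b and the z axis of short_peg1, either way round below 0.3 rad) or (distance between short_b_mouth and short_peg2 below 0.014 m and z of short_b in the frame of short_peg2 above 0.045 m and angle between the x axis of short_b and the z axis of short_peg2, either way round below 0.3 rad) or (distance between short_b_mouth and short_peg3 below 0.014 m and z of short_b in the frame of short_peg3 above 0.045 m and angle between the x axis of short_b and the z axis of short_peg3, either way round below 0.3 rad)) and ((distance between short_c_mouth and short_peg1 below 0.014 m and z of short_c in the frame of short_peg1 above 0.045 m and angle between the x axis of short_c and the z axis of short_peg1, either way round below 0.3 rad) or (distance between short_c_mouth and short_peg2 below 0.014 m and z of short_c in the frame of short_peg2 above 0.045 m and angle between the x axis of short_c and the z axis of short_peg2, either way round below 0.3 rad) or (distance between short_c_mouth and short_peg3 below 0.014 m and z of short_c in the frame of short_peg3 above 0.045 m and angle between the x axis of short_c and the z axis of short_peg3, either way round below 0.3 rad)) and ((distance between long_a_mouth and long_peg1 below 0.014 m and z of long_a in the frame of long_peg1 above 0.045 m and angle between the x axis of long_a and the z axis of long_peg1, either way round below 0.3 rad) or (distance between long_a_mouth and long_peg2 below 0.014 m and z of long_a in the frame of long_peg2 above 0.045 m and angle between the x axis of long_a and the z axis of long_peg2, either way round below 0.3 rad) or (distance between long_a_mouth and long_peg3 below 0.014 m and z of long_a in the frame of long_peg3 above 0.045 m and angle between the x axis of long_a and the z axis of long_peg3, either way round below 0.3 rad)) and ((distance between long_b_mouth and long_peg1 below 0.014 m and z of long_b in the frame of long_peg1 above 0.045 m and angle between the x axis of long_b and the z axis of long_peg1, either way round below 0.3 rad) or (distance between long_b_mouth and long_peg2 below 0.014 m and z of long_b in the frame of long_peg2 above 0.045 m and angle between the x axis of long_b and the z axis of long_peg2, either way round below 0.3 rad) or (distance between long_b_mouth and long_peg3 below 0.014 m and z of long_b in the frame of long_peg3 above 0.045 m and angle between the x axis of long_b and the z axis of long_peg3, either way round below 0.3 rad)) and ((distance between long_c_mouth and long_peg1 below 0.014 m and z of long_c in the frame of long_peg1 above 0.045 m and angle between the x axis of long_c and the z axis of long_peg1, either way round below 0.3 rad) or (distance between long_c_mouth and long_peg2 below 0.014 m and z of long_c in the frame of long_peg2 above 0.045 m and angle between the x axis of long_c and the z axis of long_peg2, either way round below 0.3 rad) or (distance between long_c_mouth and long_peg3 below 0.014 m and z of long_c in the frame of long_peg3 above 0.045 m and angle between the x axis of long_c and the z axis of long_peg3, either way round below 0.3 rad))); the robot touches nothing.
It fails at once if the mortar is moved more than 30 mm (distance of mortar from where it was at the start of the episode above 0.03 m).
It fails at once if the matchbox is moved more than 30 mm (distance of matchbox from where it was at the start of the episode above 0.03 m).
It fails at once if the jar is moved more than 30 mm (distance of jar from where it was at the start of the episode above 0.03 m).
It fails at once if the scoop is moved more than 40 mm (distance of scoop from where it was at the start of the episode above 0.04 m).
Of short_a, short_b, short_c, long_a, long_b, long_c only 5 to 6 are there at a start; the rules pass over those that are not, and their reading is None.
At some moment in a run one of short_a, short_b, short_c, long_a, long_b, long_c may be knocked a few centimetres aside while the robot is not near it.
It also fails if it takes over 210 s, if anything falls off the work surface, if the arm or the gripper's body presses on something with over 40 N, if the wrist force passes 120 N, or if a joint passes its speed limit or range.

## Working session

There is one attempt and no reset: what is moved stays moved. The work goes in short steps, Python scripts to look and compute and a shell command to move; the robot and the scene stay as the last step left them, time stands still between calls to the robot, and variables do not carry over. Pictures are saved under pics/ and viewed, on a budget of 14 in all, crops included, one or two more only if the job needs it, and the job is handed in when it is done.

```bash
ls; mkdir -p pics
cat > h.py <<'E'
import numpy as np, cv2
from scipy.spatial.transform import Rotation as R
from bench import bot
def snap(n,save=None):
    c=bot.calibration(n); im,d=bot.snapshot(n)
    if save: cv2.imwrite('pics/'+save,im[:,:,::-1])
    return c,im,d
def rot(c): return R.from_euler('xyz',c['attitude'],degrees=True).as_matrix()
def cloud(c,d):
    v,u=np.mgrid[:d.shape[0],:d.shape[1]]
    p=np.stack([(u-c['cx'])/c['fx']*d,-(v-c['cy'])/c['fy']*d,-d],-1)
    return p@rot(c).T+np.array(c['xyz'])
E
python3 - <<'E'
from h import *
print(bot.sense())
for n in('top','side'):
    c,im,d=snap(n,n+'0.png'); print(c); P=cloud(c,d); np.savez(f'{n}0.npz',im=im,d=d,P=P)
    print((d>0).mean(), P[210,280],P[380,100])
E
```

```text
pics
{'time': 0.0, 'qpos': array([-7.07015161e+01,  1.83497498e+01,  8.97069924e+01,  4.65141085e-04,
        7.20418478e+01, -1.14630555e+00]), 'joint_velocities': array([-0.02813431, -0.00143812, -0.04206809,  0.07854435,  0.02571704,
        0.00758966]), 'joint_efforts': array([ 1.96117151e-03, -4.12466168e+01, -2.31972420e+01,  7.29023502e-02,
        4.56717331e-02, -1.47909363e-04]), 'ee_pos': array([ 0.20069322, -0.53833418,  0.23013523]), 'tcp_rot': array([-1.79901439e+02, -2.41448251e-03,  2.04446435e+01]), 'force': array([-0.70139428,  0.09901422,  0.81572026]), 'torque': array([0.01142085, 0.05750379, 0.03566213]), 'width': 0.9971099129825803}
{'fx': 402.35456368591775, 'fy': 402.35456368591775, 'cx': 281.4538624506272, 'cy': 206.3288233509675, 'xyz': array([ 0.31700211, -0.02718615,  1.40613504]), 'attitude': array([  6.91294459,   0.31823674, -89.18517713])}
0.9960076530612245 [ 0.47443667 -0.01201062 -0.00133551] [-0.10844655  0.58453957 -0.00321795]
{'fx': 427.3725596854099, 'fy': 427.3725596854099, 'cx': 277.78381996280683, 'cy': 212.5061219696781, 'xyz': array([0.19476563, 0.83664417, 1.06175777]), 'attitude': array([  41.41671307,    0.45659734, -162.79858356])}
0.9961224489795918 [ 0.471233   -0.05280596  0.01825703] [7.36926131e-01 5.98383356e-01 3.49920346e-04]
```

View pics/top0.png

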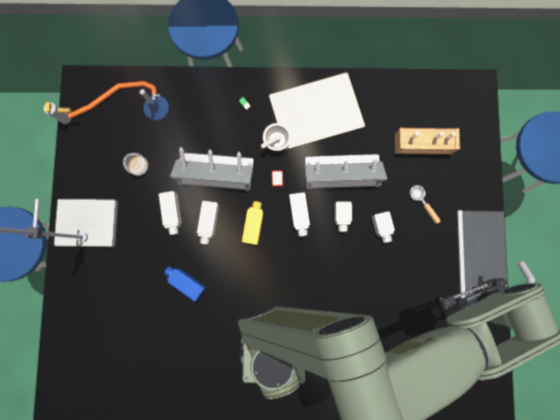

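View pics/side0.png

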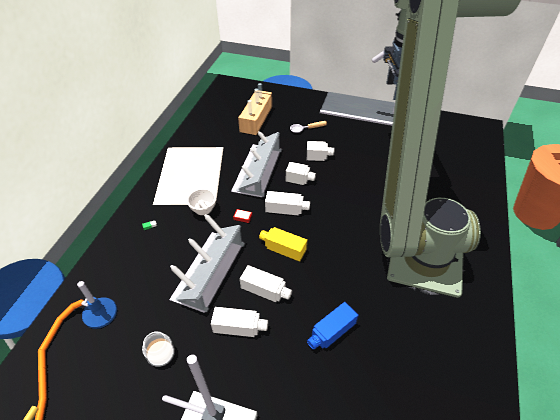

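```bash
cat > m.py <<'E'
from h import *
def bottles(P,im,xmax=0.62,verbose=True):
    # white body tops -> rotated rectangles in world mm (grid 1mm)
    w=(im.min(-1)>130)&(np.ptp(im.astype(int),axis=-1)<40)&(P[...,2]>0.040)&(P[...,2]<0.062)&(P[...,0]>0.25)&(P[...,0]<xmax)
    n,lab,st,_=cv2.connectedComponentsWithStats(w.astype(np.uint8))
    out=[]
    for i in range(1,n):
        if st[i,4]<60: continue
        q=P[lab==i]; (cx,cy),(a,b),t=cv2.minAreaRect((q[:,:2]*1000).astype(np.float32))
        if a<b: a,b,t=b,a,t-90
        t=(t+90)%180-90
        out.append((cx,cy,a,b,t,np.median(q[:,2])*1000,st[i,4]))
        if verbose: print('c %.0f %.0f size %.0f x %.0f ang %.0f z %.0f n %d'%out[-1])
    return out
E
python3 - <<'E'
from m import *
for n in('top','side'):
    f=np.load(n+'0.npz'); P,im=f['P'],f['im']; print(n); 
    bottles(P,im)
    # pegs: points between 75 and 200mm high, x 0.55-.8 
    w=(P[...,2]>0.084)&(P[...,2]<.15)&(P[...,0]>0.5)&(P[...,0]<0.85)&(abs(P[...,1])<0.42)
    k,lab,st,_=cv2.connectedComponentsWithStats(w.astype(np.uint8))
    for i in range(1,k):
        if st[i,4]<8: continue
        q=P[lab==i]; j=q[:,2].argmax(); print('peg',st[i],(q.mean(0)*1000).round(),(q[j]*1000).round())
    # racks: grey points top edge
    for lo,hi in((0.05,.42),(-.35,0.0)):
        r=P[(P[...,2]>0.073)&(P[...,2]<0.083)&(P[...,0]>0.5)&(P[...,0]<.75)&(P[...,1]>lo)&(P[...,1]<hi)]*1000
        if len(r): print('edge',len(r),np.percentile(r,[2,50,98],axis=0).round().tolist(), np.polyfit(r[:,1],r[:,0],1))
E
```

```text
top
c 603 490 size 64 x 25 ang -81 z 49 n 81
c 603 222 size 266 x 36 ang 88 z 53 n 446
c 604 -232 size 266 x 35 ang -89 z 55 n 417
c 464 366 size 125 x 52 ang 11 z 50 n 527
c 465 -79 size 122 x 50 ang 9 z 50 n 511
c 435 235 size 118 x 51 ang -8 z 50 n 526
c 457 -228 size 85 x 50 ang 1 z 49 n 335
c 424 -366 size 80 x 51 ang 13 z 49 n 328
peg [179 148   7  16  65] [639. 314. 109.] [658. 312. 131.]
peg [208 150   6  16  67] [632. 219. 109.] [639. 219. 132.]
peg [237 153   5  16  65] [625. 125. 108.] [644. 126. 131.]
peg [372 159   5   7  23] [ 630. -325.   90.] [ 631. -326.   97.]
peg [316 161   4   7  21] [ 621. -136.   91.] [ 628. -136.  101.]
peg [344 160   5   7  22] [ 626. -230.   91.] [ 633. -226.   99.]
edge 342 [[555.0, 96.0, 73.0], [570.0, 223.0, 77.0], [617.0, 352.0, 82.0]] [6.04717209e-02 5.60171359e+02]
edge 299 [[562.0, -343.0, 73.0], [573.0, -230.0, 76.0], [619.0, -105.0, 82.0]] [-5.99936959e-02  5.64358373e+02]
side
c 443 -1650 size 304 x 41 ang -1 z 49 n 185
c 609 -253 size 220 x 27 ang -88 z 56 n 155
c 423 -366 size 77 x 60 ang 14 z 50 n 221
c 452 -228 size 94 x 60 ang 
[... 161 characters left out ...]
4 ang -8 z 50 n 757
c 461 365 size 129 x 55 ang 11 z 50 n 891
c 604 495 size 67 x 29 ang 90 z 50 n 188
peg [258 131   5   6  19] [ 630. -324.   91.] [ 630. -325.   98.]
peg [250 148   6   6  21] [ 626. -229.   92.] [ 631. -232.   98.]
peg [242 166   6   5  20] [ 622. -135.   92.] [ 623. -139.   97.]
peg [204 214  16  16  94] [626. 126. 108.] [640. 124. 132.]
peg [188 238  17  16 107] [633. 221. 108.] [647. 218. 132.]
peg [170 265  19  16 112] [639. 316. 108.] [656. 315. 133.]
edge 466 [[555.0, 99.0, 73.0], [570.0, 236.0, 77.0], [620.0, 354.0, 82.0]] [7.08739090e-02 5.58065442e+02]
edge 242 [[562.0, -343.0, 73.0], [574.0, -221.0, 76.0], [626.0, -101.0, 82.0]] [-5.87229144e-02  5.67353404e+02]
```

Run:
```python
from m import *
for name,lo,hi,s in(('long',.1,.345,.072),('short',-.335,-.11,-.05)):
  for n in('top','side'):
    f=np.load(n+'0.npz'); P=f['P']
    u=P[...,0]-s*P[...,1]
    r=P[(P[...,2]>0.03)&(P[...,2]<0.077)&(u>0.5)&(u<.7)&(P[...,1]>lo)&(P[...,1]<hi)]
    best=None
    A=np.c_[r[:,:2],np.ones(len(r))]
    w=np.ones(len(r),bool)
    # start from expected slope -0.70
    d0=r[:,2]+.7*(r[:,0]-s*r[:,1]); w=abs(d0-np.median(d0))<.01
    for _ in range(5):
        c=np.linalg.lstsq(A[w],r[w,2],rcond=None)[0]; w=abs(A@c-r[:,2])<.004
    g=np.hypot(c[0],c[1]); print(name,n,w.sum(),'slope',np.degrees(np.arctan(g)),'yaw',np.degrees(np.arctan2(-c[1],-c[0])),
      'x at z55 for pegs',[(round(y),((.055-c[2]-c[1]*y/1e3)/c[0]*1e3).round(1)) for y in((315,220,126) if name=='long' else (-136,-230,-325))])
```

```text
long top 931 slope 34.42495642117633 yaw -4.118111973042196 x at z55 for pegs [(315, np.float64(607.5)), (220, np.float64(600.7)), (126, np.float64(593.9))]
long side 980 slope 34.8779797915433 yaw -4.194688872182842 x at z55 for pegs [(315, np.float64(609.3)), (220, np.float64(602.3)), (126, np.float64(595.5))]
short top 859 slope 34.30688580732017 yaw 2.7697475250792425 x at z55 for pegs [(-136, np.float64(601.1)), (-230, np.float64(605.6)), (-325, np.float64(610.2))]
short side 513 slope 34.67028614578038 yaw 2.849734461324809 x at z55 for pegs [(-136, np.float64(602.0)), (-230, np.float64(606.7)), (-325, np.float64(611.4))]
```

Candidates for the white bottles (top view): long at (171,212), (207,222), (300,214); short at (344,215), (384,226). Look-alikes to leave alone: yellow (253,222), blue (185,283), plus the white stand (86,222) and the paper. I choose the five white ones lying neck toward the robot, starting with the short one at (384,226), and check it from the wrist.

```bash
python3 -m handwheel '[[0.035,0.024,0,-0.3,0.0912],[0.035,0.024,0,-0.3,0.0912],[0.035,0.024,0,-0.3,0.0912],[0.035,0.024,0,-0.3,0.0912],[0.035,0.024,0,0,0.0912],[0.02,0.013,0,0,0.0912],[0,0,0,0,0.0912]]' 5
python3 - <<'E'
from h import *
s=bot.sense(); print(s['ee_pos'],s['tcp_rot'],s['time'])
c,im,d=snap('wrist','w1.png'); print(c)
E
```

```text
time: 0.68
ee_pos: [0.3955, -0.4024, 0.2266]
tcp_rot: [-179.6, 0.2, 12.4]
force: [0.2, 0.6, 0.8]
width: 1.002
[ 0.39545215 -0.40242889  0.22658879] [-1.79615070e+02  1.53766712e-01  1.23632607e+01] 0.6833
{'fx': 351.0554769288986, 'fy': 351.0554769288986, 'cx': 276.80842538008204, 'cy': 208.98704137122166, 'xyz': array([ 0.46217821, -0.38766324,  0.38040896]), 'attitude': array([-14.27645066,   0.44585666, -77.60293034])}
```

View pics/w1.png

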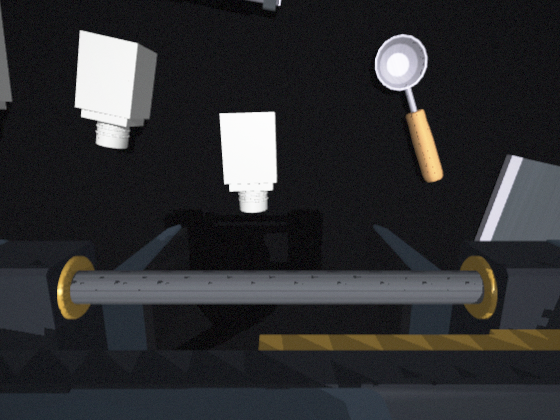

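The wrist view shows the white short bottle at (250,150), neck (253,203) toward the robot; the other short one is at (115,80) and the spoon at (410,90) is clear of the jaws.

```bash
cat >> m.py <<'E'
def wrist(tx,ty,save=None):
    "bottle body nearest to (tx,ty) [mm] in the wrist view: base-edge midpoint, angle; and tcp"
    s=bot.sense(); c,im,d=snap('wrist',save); P=cloud(c,d)
    w=(im.min(-1)>100)&(np.ptp(im.astype(int),axis=-1)<45)&(P[...,2]>.044)&(P[...,2]<.056)&(d>0)
    n,lab,st,_=cv2.connectedComponentsWithStats(w.astype(np.uint8))
    best=min((i for i in range(1,n) if st[i,4]>300),key=lambda i:np.hypot(*(P[lab==i][:,:2].mean(0)*1000-[tx,ty])))
    q=P[lab==best]*1000; (cx,cy),(a,b),t=cv2.minAreaRect(q[:,:2].astype(np.float32))
    if a<b: a,b,t=b,a,t-90
    t=(t+90)%180-90; u=np.array([np.cos(np.radians(t)),np.sin(np.radians(t))])
    print('body c %.0f %.0f size %.0f x %.0f ang %.1f z %.0f'%(cx,cy,a,b,t,np.median(q[:,2])),'base',(np.array([cx,cy])+u*a/2).round())
    print('tcp',(s['ee_pos']*1000).round(),s['tcp_rot'].round(1),'t',round(s['time'],1))
E
python3 -c "
from m import *
wrist(424,-366)"
python3 -m handwheel '[[0.035,0.023,0,0,0.0912],[0.035,0.023,-0.03,0,0.0912],[0,0,-0.04,0,0.0912],[0,0,-0.04,0,0.0912],[0,0,0,0,0.0912],[0,0,0,0,0.0912]]' 5
```

```text
body c 427 -365 size 73 x 50 ang 14.1 z 50 base [ 462. -356.]
tcp [ 394. -403.  227.] [-179.6    0.2   12.3] t 0.7
time: 1.28
ee_pos: [0.4548, -0.3679, 0.1196]
tcp_rot: [179.8, 0.3, 11.6]
force: [0.9, -1.4, 1.5]
width: 0.998
```

```bash
python3 -m handwheel '[[0.009,0.012,-0.02,0.3,0.0912],[0,0,-0.025,0,0.0912],[0,0,-0.018,0,0.0912],[0,0,-0.004,0,0.0912],[0,0,0,0,0.0912]]' 5
```

```text
time: 1.7
ee_pos: [0.4642, -0.3652, 0.0612]
tcp_rot: [179.1, -0.2, 13.0]
force: [0.2, 0.2, -0.4]
width: 1.007
```

```bash
python3 -m handwheel '[[0,0.009,-0.006,0,0.0912],[0,0.002,0,0,0.0912],[0,0,0,0,0.045],[0,0,0,0,0.045],[0,0,0,0,0.045],[0,0,0,0,0.045],[0,0,0,0,0.045],[0,0,0,0,0.045]]' 4
python3 -m handwheel '[[0,0,0.02,0,0.045],[0,0,0.02,0,0.045],[0,0,0.02,0,0.045],[0,0,0.02,0,0.045],[0,0,0.02,0,0.045],[0,0,0.02,0,0.045],[0,0,0.02,0,0.045],[0,0,0,0,0.045]]'
python3 -c "
from h import *
snap('side','s1.png')
import cv2
im=cv2.imread('pics/s1.png')[80:240,220:400]; cv2.imwrite('pics/s1c.png',cv2.resize(im,None,fx=4,fy=3.5,interpolation=2))"
```

```text
time: 2.37
ee_pos: [0.4668, -0.3577, 0.0636]
tcp_rot: [178.4, -0.7, 12.9]
force: [0.0, -0.7, 0.1]
width: 0.599
time: 3.03
ee_pos: [0.4648, -0.3561, 0.2074]
tcp_rot: [178.7, -0.4, 12.9]
force: [1.1, -0.9, 0.0]
width: 0.496
```

View pics/s1c.png

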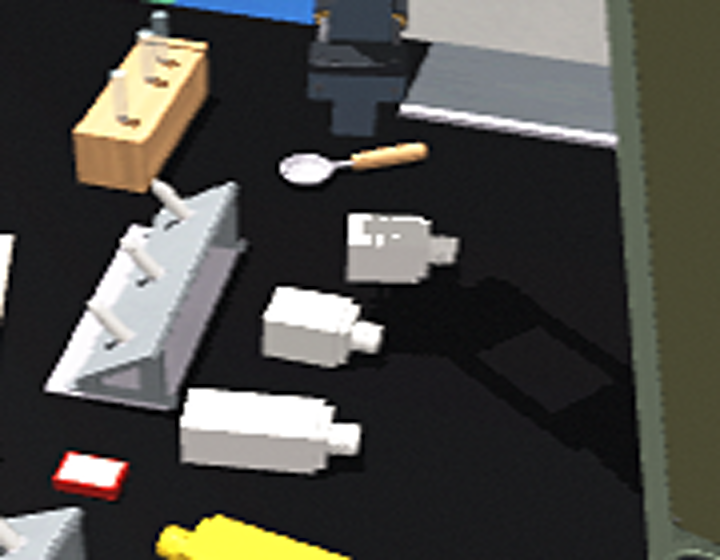

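The bottle was left on the bench (jaws not yet shut, and too high); the side crop shows it unmoved at about (395,245). Going back down.

```bash
python3 -m handwheel '[[0,0,-0.03,0,0.07],[0,0,-0.03,0,0.07],[0,0,-0.03,0,0.07],[0,0,-0.03,0,0.07],[0,0,-0.02,0,0.07],[0,0,-0.007,0,0.07]]' 4
python3 -c "
from h import *
print(bot.sense()['ee_pos'],bot.sense()['ee_pos'])"
```

```text
time: 3.58
ee_pos: [0.4619, -0.3538, 0.0503]
tcp_rot: [178.8, -0.3, 12.9]
force: [-1.0, 0.7, 0.3]
width: 0.767
[ 0.46185047 -0.35383812  0.05028931] [ 0.46185047 -0.35383812  0.05028931]
```

```bash
python3 -m handwheel '[[0.002,-0.001,0.003,0,0.045],[0,0,0,0,0.045],[0,0,0,0,0.045],[0,0,0,0,0.045],[0,0,0,0,0.045],[0,0,0,0,0.045]]' 4
python3 -m handwheel '[[0,0,0.0,0,0.045],[0,0,0.01,0,0.045],[0,0,0.02,0,0.045],[0,0,0.02,0,0.045],[0,0,0.02,0,0.045],[0,0,0.02,0,0.045],[0,0,0.02,0,0.045],[0,0,0.02,0,0.045]]'
python3 -c "
from h import *
snap('side','s2.png')
import cv2
im=cv2.imread('pics/s2.png')[80:240,220:400]; cv2.imwrite('pics/s2c.png',cv2.resize(im,None,fx=4,fy=3.5,interpolation=2))"
```

```text
time: 4.08
ee_pos: [0.4639, -0.3548, 0.0532]
tcp_rot: [178.9, -0.3, 12.9]
force: [-0.2, -0.5, -1.0]
width: 0.558
time: 4.75
ee_pos: [0.4613, -0.3527, 0.1908]
tcp_rot: [179.1, -0.1, 12.9]
force: [-0.1, 0.7, -1.2]
width: 0.555
```

View pics/s2c.png

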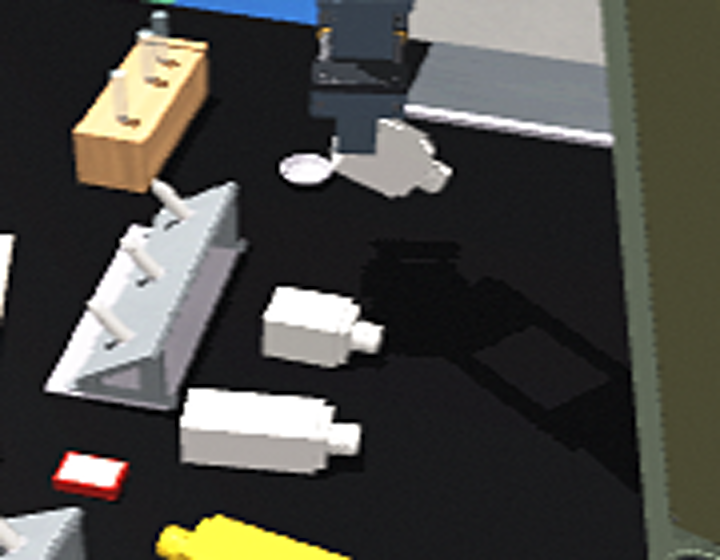

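The bottle is held by its upper base corner and has swung neck-down by about 35° (crop, bottle at (390,160)). I'll let it swing further with a lighter grip and measure its tilt.

```bash
cat >> m.py <<'E'
def held(cam='side',save=None,yaw=None,ymin=-60,ymax=60,L=97,show=True):
    "outline of held bottle in the tool's vertical plane (x' ahead, z), relative to TCP, mm"
    s=bot.sense(); c,im,d=snap(cam,save); P=cloud(c,d)*1000-s['ee_pos']*1000
    a=np.radians(s['tcp_rot'][2] if yaw is None else yaw)
    x=P[...,0]*np.cos(a)+P[...,1]*np.sin(a); y=-P[...,0]*np.sin(a)+P[...,1]*np.cos(a); z=P[...,2]
    w=(im.min(-1)>70)&(np.ptp(im.astype(int),axis=-1)<40)&(abs(y)<40)&(z<30)&(z>-L-30)&(abs(x)<L+20)&(d>0)
    n,lab,st,_=cv2.connectedComponentsWithStats(w.astype(np.uint8))
    i=max(range(1,n),key=lambda i:st[i,4]); m=lab==i
    g=m&(y>15)   # the flat near face
    q=np.c_[x[m],z[m]].astype(np.float32)
    # axis: PCA-free: longest straight edges of the face hull
    (cx,cy),(A,B),t=cv2.minAreaRect(np.c_[x[g],z[g]].astype(np.float32))
    r=np.radians(t)
    print(cam,'pts',m.sum(),'face',g.sum(),'rect c %.0f %.0f size %.0f %.0f ang %.0f/%.0f'%(cx,cy,A,B,t,t-90))
    h=cv2.convexHull(q)[:,0]; ap=cv2.approxPolyDP(h,3,True)[:,0]; print('hull x,z:',ap.round().astype(int).tolist())
    print('tcp',(s['ee_pos']*1000).round().tolist(),s['tcp_rot'].round(1),'F',s['force'].round(1),'w',round(s['width'],3),'t',round(s['time'],1))
E
python3 -c "
from m import *
held()"
python3 -m handwheel '[[0,0,0.02,0,0.045],[0,0,0.02,0,0.045],[0,0,0.02,0,0.045],[0,0,-0.015,0,0.045],[0,0,0.015,0,0.045],[0,0,-0.015,0,0.045],[0,0,0,0,0.045]]' 3
python3 -c "
from m import *
held()"
```

```text
side pts 387 face 251 rect c -20 -32 size 104 63 ang 44/-46
hull x,z: [[16, 5], [-17, 15], [-83, -54], [-71, -80], [-36, -74], [19, -44]]
tcp [463.0, -354.0, 196.0] [178.7  -0.4  12.9] F [ 1.7 -1.6  1.8] w 0.55 t 4.8
time: 5.43
ee_pos: [0.4605, -0.3521, 0.2388]
tcp_rot: [179.0, -0.2, 12.9]
force: [-0.7, 0.0, -3.0]
width: 0.547
side pts 408 face 269 rect c -20 -39 size 119 57 ang 42/-48
hull x,z: [[16, 9], [-19, 0], [-58, -35], [-75, -69], [-62, -82], [-10, -68], [22, -37]]
tcp [461.0, -352.0, 239.0] [179.   -0.2  12.9] F [-0.7  0.  -3. ] w 0.547 t 5.4
```

```bash
python3 -m handwheel '[[0.03,0.004,0,-0.3,0.045],[0.03,0.004,0,-0.3,0.045],[0.03,0.004,0,-0.3,0.045],[0.03,0.004,0,-0.3,0.045],[0.03,0.004,0,-0.3,0.045],[0.03,0.004,0,-0.2,0.045],[0.03,0.004,0,0,0.045],[0.025,0.004,0,0,0.045],[0.02,0,0,0,0.045],[0.01,0,0,0,0.045],[0,0,0,0,0.045]]' 3
python3 -c "
from m import *
held(save='s3.png')
im=cv2.imread('pics/s3.png')[70:230,200:400]; cv2.imwrite('pics/s3c.png',cv2.resize(im,None,fx=4,fy=3.5,interpolation=2))"
```

```text
time: 6.4
ee_pos: [0.7366, -0.317, 0.2401]
tcp_rot: [178.9, -0.2, 2.0]
force: [-0.9, 1.0, -0.8]
width: 0.546
side pts 463 face 251 rect c -28 -47 size 94 59 ang 46/-44
hull x,z: [[21, -36], [-9, 3], [-19, 4], [-55, -28], [-77, -66], [-63, -80], [-36, -79], [9, -52]]
tcp [737.0, -317.0, 240.0] [178.9  -0.2   2. ] F [-0.9  1.  -0.8] w 0.546 t 6.4
```

View pics/s3c.png

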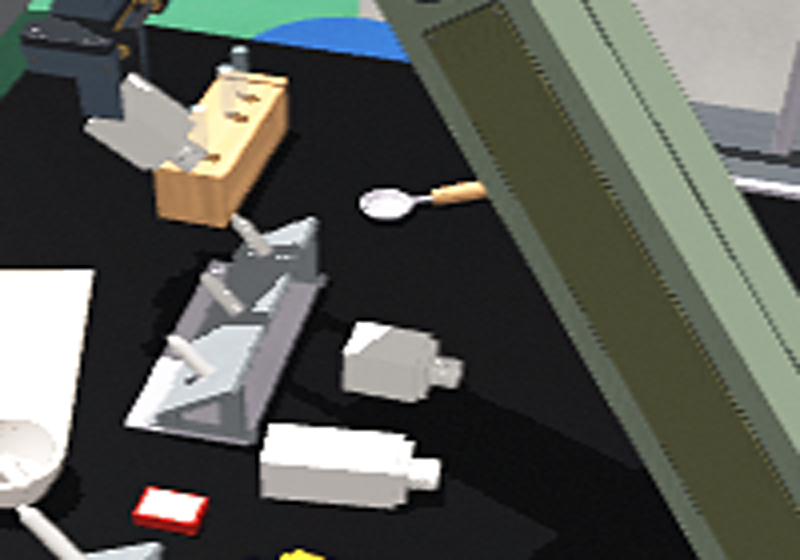

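```bash
python3 -m handwheel '[[-0.006,-0.002,-0.016,0.1,0.045],[-0.006,-0.002,-0.016,0,0.045],[-0.006,0,-0.016,0,0.045],[-0.004,0,-0.014,0,0.045],[0,0,0,0,0.045],[0,0,0,0,0.045]]' 3
python3 -c "
from m import *
held(save='s4.png',L=80)"
```

```text
time: 6.95
ee_pos: [0.7072, -0.3223, 0.1783]
tcp_rot: [178.9, -0.0, 2.5]
force: [0.2, 0.0, -0.3]
width: 0.55
side pts 457 face 228 rect c -31 -43 size 91 63 ang 42/-48
hull x,z: [[-18, 11], [-60, -34], [-99, -109], [-80, -107], [-6, -62], [21, -38]]
tcp [707.0, -322.0, 178.0] [178.9  -0.    2.5] F [ 0.2  0.  -0.3] w 0.55 t 7.0
```

```bash
python3 -m handwheel '[[0.006,0,0,0,0.045],[-0.006,0,-0.009,0,0.045],[-0.006,0,-0.009,0,0.045]]' 3
python3 -c "
from m import *
held(save='s5.png',L=60)
im=cv2.imread('pics/s5.png')[80:190,200:320]; cv2.imwrite('pics/s5c.png',cv2.resize(im,None,fx=5,fy=5,interpolation=2))"
```

```text
time: 7.25
ee_pos: [0.7049, -0.3237, 0.1664]
tcp_rot: [178.6, -0.6, 2.5]
force: [-0.2, 0.3, 0.7]
width: 0.548
side pts 427 face 221 rect c -26 -37 size 79 66 ang 42/-48
hull x,z: [[-18, 14], [-58, -34], [-79, -76], [-79, -90], [-19, -76], [22, -37]]
tcp [705.0, -324.0, 166.0] [178.6  -0.6   2.5] F [-0.2  0.3  0.7] w 0.548 t 7.2
```

View pics/s5c.png

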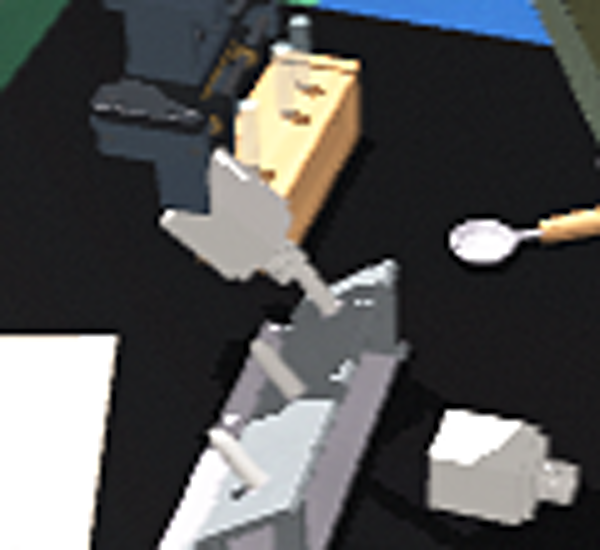

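The peg tip has entered the mouth at (300,265) in the crop, in line sideways. Pushing on along the peg.

```bash
python3 -m handwheel '[[-0.007,0,-0.007,0,0.045],[-0.007,0,-0.007,0,0.045],[-0.007,0,-0.007,0,0.045],[-0.003,0,-0.006,0,0.045]]' 3
python3 -c "
from m import *
held(L=60)"
```

```text
time: 7.63
ee_pos: [0.6848, -0.3246, 0.1444]
tcp_rot: [178.3, -1.2, 2.5]
force: [2.5, 1.1, 4.3]
width: 0.546
side pts 430 face 221 rect c -33 -50 size 115 63 ang 48/-42
hull x,z: [[11, -13], [-19, 12], [-64, -38], [-77, -61], [-79, -87], [-72, -89], [-13, -70], [22, -36]]
tcp [685.0, -325.0, 144.0] [178.3  -1.2   2.5] F [2.5 1.1 4.3] w 0.546 t 7.6
```

```bash
python3 -m handwheel '[[-0.007,0,-0.003,0,0.045],[-0.007,0,-0.003,0,0.045],[-0.005,0,-0.003,0,0.045],[0,0,0,0,0.045]]' 3
python3 -c "
from m import *
held(L=60,save='s6.png')
im=cv2.imread('pics/s6.png')[80:190,200:320]; cv2.imwrite('pics/s6c.png',cv2.resize(im,None,fx=5,fy=5,interpolation=2))"
```

```text
time: 8.02
ee_pos: [0.6682, -0.325, 0.1383]
tcp_rot: [178.1, -1.7, 2.6]
force: [0.9, 0.4, -1.0]
width: 0.547
side pts 454 face 238 rect c -20 -38 size 128 57 ang 41/-49
hull x,z: [[14, 19], [-15, 4], [-32, -11], [-79, -63], [-80, -70], [-45, -90], [23, -38], [26, -28]]
tcp [668.0, -325.0, 138.0] [178.1  -1.7   2.6] F [ 0.9  0.4 -1. ] w 0.547 t 8.0
```

View pics/s6c.png

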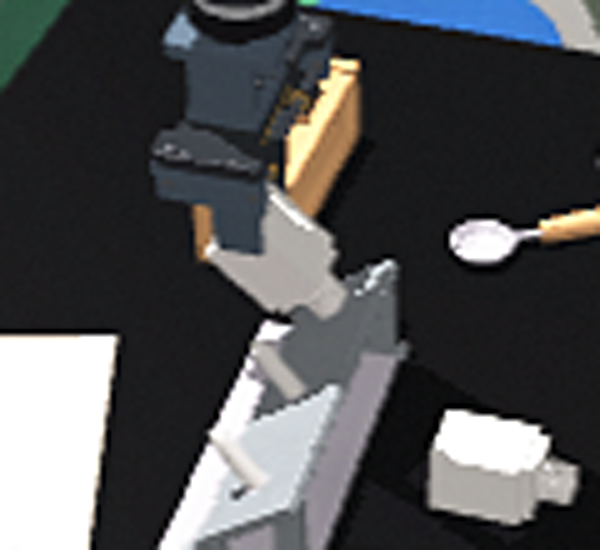

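It is nearly home on the peg (mouth at (330,300) in the crop, close to the board). A final push, release, and retreat upward.

```bash
python3 -m handwheel '[[-0.005,0,-0.007,0,0.045],[-0.004,0,-0.006,0,0.045],[-0.002,0,-0.004,0,0.045]]' 3
python3 -m handwheel '[[0,0,0,0,0.085],[0,0,0,0,0.085],[0,0,0,0,0.085],[0,0,0,0,0.085],[0,0,0.01,0,0.085],[0,0,0.03,0,0.085],[0,0,0.03,0,0.085],[0,0,0.03,0,0.085],[0,0,0.03,0,0.085],[0,0,0.03,0,0.085],[-0.02,0.02,0,0,0.085]]' 3
cat >> m.py <<'E'
FEET={'S1':(601.5,-137,2.8),'S2':(606,-231,2.8),'S3':(611,-326,2.8),'L1':(608.5,318,-4.15),'L2':(601.5,222.7,-4.15),'L3':(595,128,-4.15)}
def seated(k,cams=('top','side')):
    "points above a peg in the peg's own axes: u along the peg, v across it (lean plane), w sideways; mm"
    fx,fy,yw=FEET[k]; L=97 if k[0]=='S' else 142
    X=R.from_euler('zy',[yw,35],degrees=True).as_matrix() if False else R.from_euler('yz',[35,yw],degrees=True).as_matrix()
    for cam in cams:
        c,im,d=snap(cam); q=(cloud(c,d)*1000-[fx,fy,55])@X
        m=(abs(q[...,1])<45)&(abs(q[...,0])<60)&(q[...,2]>4)&(q[...,2]<L+60)&(d>0)&(np.ptp(im.astype(int),axis=-1)<40)&(im.min(-1)>70)
        n,lab,st,_=cv2.connectedComponentsWithStats(m.astype(np.uint8)); i=max(range(1,n),key=lambda i:st[i,4]); g=q[lab==i]
        t=g[g[:,2]>np.percentile(g[:,2],99)-8]
        print(k,cam,len(g),'top u %.0f (want %d)'%(np.percentile(g[:,2],98),L),'base centre v %.0f..%.0f w %.0f..%.0f'%(*np.percentile(t[:,0],[2,98]),*np.percentile(t[:,1],[2,98])))
        if cam=='top':
            A=np.c_[t[:,:2],np.ones(len(t))]; co=np.linalg.lstsq(A,t[:,2],rcond=None)[0]; print('  base-face tilt deg',np.degrees(np.arctan(co[:2])).round(1))
E
python3 -c "
from m import *
seated('S3')"
```

```text
time: 8.32
ee_pos: [0.6591, -0.3259, 0.1229]
tcp_rot: [177.9, -2.1, 2.6]
force: [1.0, -0.0, 4.2]
width: 0.55
time: 9.23
ee_pos: [0.6336, -0.3061, 0.2831]
tcp_rot: [178.3, -1.1, 2.5]
force: [0.2, 0.6, 0.9]
width: 0.929
S3 top 21 top u 92 (want 97) base centre v -14..-7 w -24..2
  base-face tilt deg [7.6 7.8]
S3 side 458 top u 101 (want 97) base centre v -12..28 w -26..25
```

```bash
python3 -m handwheel '[[-0.035,0.015,0,-0.2,0.085],[-0.035,0.015,0,0,0.085],[-0.035,0.015,0,0,0.085],[-0.035,0.015,0,0,0.085],[-0.035,0.015,0,0,0.085],[-0.025,0.005,0,0,0.085],[0,0,0,0,0.085]]' 4
python3 -c "
from m import *
wrist(457,-228)
seated('S3')"
```

```text
time: 9.92
ee_pos: [0.4188, -0.2163, 0.2729]
tcp_rot: [179.0, 0.1, 1.5]
force: [-0.1, 0.2, -0.5]
width: 0.927
body c 463 -228 size 73 x 50 ang 1.0 z 50 base [ 499. -227.]
tcp [ 419. -216.  273.] [1.79e+02 1.00e-01 1.50e+00] t 9.9
S3 top 493 top u 102 (want 97) base centre v -11..31 w -25..24
  base-face tilt deg [-5.8  0.4]
S3 side 460 top u 102 (want 97) base centre v -12..31 w -23..23
```

```bash
python3 -m handwheel '[[0.028,-0.005,-0.03,0,0.08],[0.028,-0.005,-0.035,0,0.075],[0.024,-0.002,-0.035,0,0.075],[0,0,-0.035,0,0.075],[0,0,-0.035,0,0.075],[0,0,-0.02,0,0.075],[0,0,0,0,0.075]]' 4
```

```text
time: 10.65
ee_pos: [0.5201, -0.2356, 0.0776]
tcp_rot: [178.4, -1.1, 1.6]
force: [-0.6, 0.1, 0.7]
width: 0.823
```

```bash
python3 -m handwheel '[[-0.014,0.007,-0.012,0,0.075],[-0.004,0.002,-0.008,0,0.075],[0,0,0,0,0.075]]' 4
```

```text
time: 10.9
ee_pos: [0.5064, -0.2281, 0.0554]
tcp_rot: [178.4, -1.1, 1.6]
force: [0.5, -0.1, 0.5]
width: 0.82
```

```bash
python3 -m handwheel '[[-0.005,0.001,-0.003,0,0.045],[0,0,0,0,0.045],[0,0,0,0,0.045],[0,0,0,0,0.045],[0,0,0,0,0.045],[0,0,0,0,0.045],[0,0,0,0,0.045]]' 4
python3 -m handwheel '[[0,0,0.01,0,0.045],[0,0,0.02,0,0.045],[0,0,0.025,0,0.045],[0,0,0.03,0,0.045],[0,0,0.03,0,0.045],[0,0,0.03,0,0.045],[0,0,0.03,0,0.045],[0,0,0,0,0.045]]' 3
python3 -c "
from m import *
held()"
```

```text
time: 11.48
ee_pos: [0.5076, -0.23, 0.0573]
tcp_rot: [178.1, -1.7, 1.6]
force: [-0.1, -0.2, -1.2]
width: 0.551
time: 12.15
ee_pos: [0.5044, -0.2284, 0.2437]
tcp_rot: [178.2, -1.5, 1.6]
force: [0.7, -0.6, 0.8]
width: 0.549
side pts 490 face 286 rect c -25 -53 size 99 55 ang 44/-46
hull x,z: [[8, -17], [-14, -5], [-30, -16], [-56, -44], [-70, -74], [-69, -86], [-49, -96], [-9, -75], [22, -40]]
tcp [504.0, -228.0, 244.0] [178.2  -1.5   1.6] F [ 0.7 -0.6  0.8] w 0.549 t 12.2
```

```bash
python3 -m handwheel '[[0.024,0.012,0,0.1,0.045],[0.024,0.012,0,0.1,0.045],[0.024,0.012,0,0,0.045],[0.024,0.012,0,0,0.045],[0.024,0.012,0,0,0.045],[0.024,0.012,0,0,0.045],[0.02,0.012,0,0,0.045],[0.01,0.005,0,0,0.045],[0,0,0,0,0.045]]' 3
python3 -c "
from m import *
held()"
```

```text
time: 12.95
ee_pos: [0.6773, -0.1328, 0.2328]
tcp_rot: [178.5, -0.4, 2.7]
force: [0.1, 0.1, -0.6]
width: 0.549
side pts 545 face 283 rect c -23 -41 size 83 65 ang 46/-44
hull x,z: [[-18, 11], [-58, -44], [-73, -77], [-62, -92], [-30, -89], [22, -41]]
tcp [677.0, -133.0, 233.0] [178.5  -0.4   2.7] F [ 0.1  0.1 -0.6] w 0.549 t 12.9
```

```bash
python3 -m handwheel '[[0.012,0,-0.015,0,0.045],[0.008,0,-0.015,0,0.045],[0,0,-0.01,0,0.045],[0,0,0,0,0.045]]' 3
python3 -c "
from m import *
held(save='s7.png',L=60)
im=cv2.imread('pics/s7.png')[90:200,190:310]; cv2.imwrite('pics/s7c.png',cv2.resize(im,None,fx=5,fy=5,interpolation=2))"
```

```text
time: 13.33
ee_pos: [0.6924, -0.1348, 0.1886]
tcp_rot: [178.5, 0.1, 2.6]
force: [-0.2, 0.4, -1.6]
width: 0.546
side pts 515 face 264 rect c -21 -46 size 98 61 ang 55/-35
hull x,z: [[-17, 11], [-59, -40], [-73, -77], [-63, -88], [-23, -80], [16, -47], [18, -36], [9, -17]]
tcp [692.0, -135.0, 189.0] [1.785e+02 1.000e-01 2.600e+00] F [-0.2  0.4 -1.6] w 0.546 t 13.3
```

View pics/s7c.png

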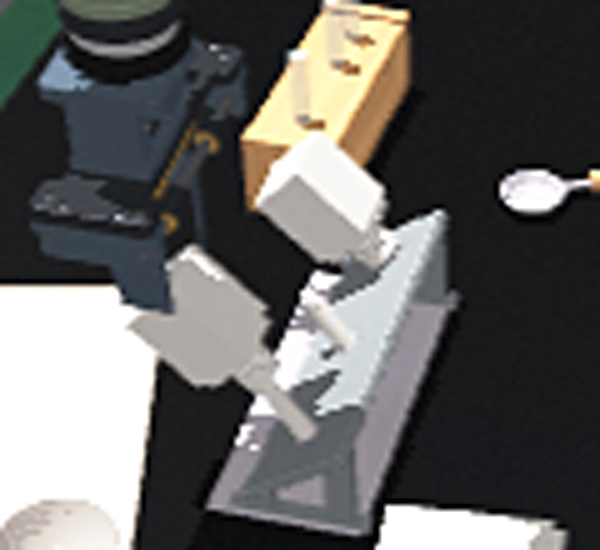

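S3's bottle is seated upright on its peg in the crop at (330,200); the held one's mouth is at about (250,370), just above peg 1's tip. Shifting ahead 7 mm, then pushing along the peg.

```bash
python3 -m handwheel '[[0.008,0.002,0,0,0.045],[-0.005,0,-0.009,0,0.045],[-0.006,0,-0.008,0,0.045],[-0.007,0,-0.006,0,0.045],[-0.007,0,-0.006,0,0.045]]' 3
python3 -c "
from m import *
held(save='s8.png',L=60)"
```

```text
time: 13.8
ee_pos: [0.6782, -0.1344, 0.1652]
tcp_rot: [178.4, -0.5, 2.5]
force: [-0.0, -0.6, -0.0]
width: 0.545
side pts 518 face 268 rect c -14 -39 size 116 63 ang 52/-38
hull x,z: [[18, 9], [13, 14], [-17, 8], [-57, -42], [-72, -75], [-71, -85], [-32, -89], [23, -42]]
tcp [678.0, -134.0, 165.0] [178.4  -0.5   2.5] F [-0.  -0.6 -0. ] w 0.545 t 13.8
```

```bash
python3 -c "
from m import *
im=cv2.imread('pics/s8.png')[90:200,190:310]; cv2.imwrite('pics/s8c.png',cv2.resize(im,None,fx=5,fy=5,interpolation=2))"
```

```text
(no output)
```

View pics/s8c.png

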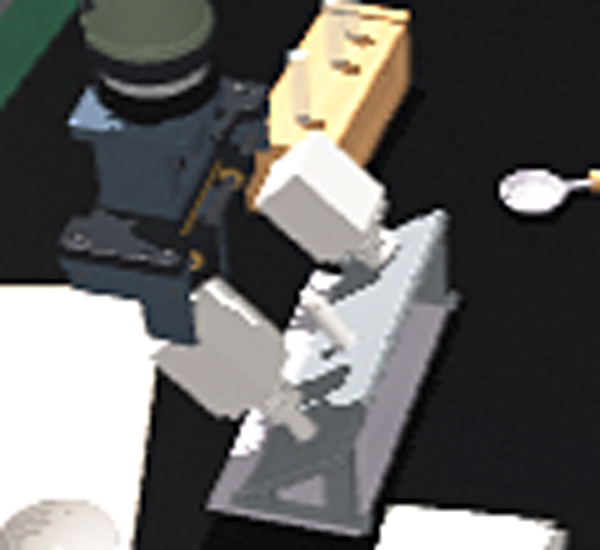

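The peg now runs into the neck (neck end (285,405), peg foot (305,430)). Continue to seat and release.

```bash
python3 -m handwheel '[[-0.007,0,-0.006,0,0.045],[-0.007,0,-0.006,0,0.045],[-0.006,0,-0.005,0,0.045],[-0.004,0,-0.005,0,0.045],[-0.003,0,-0.006,0,0.045],[-0.003,0,-0.005,0,0.045]]' 3
python3 -c "
from m import *
seated('S1',('side',))"
```

```text
time: 14.35
ee_pos: [0.6522, -0.1356, 0.1383]
tcp_rot: [178.2, -1.6, 2.4]
force: [2.2, 0.7, 3.9]
width: 0.545
S1 side 414 top u 95 (want 97) base centre v -18..32 w -14..37
```

```bash
python3 -m handwheel '[[-0.004,0,-0.006,0,0.045],[-0.003,0,-0.006,0,0.045],[0,0,0,0,0.085],[0,0,0,0,0.085],[0,0,0,0,0.085],[0,0,0,0,0.085],[0,0,0.01,0,0.085],[0,0,0.03,0,0.085],[0,0,0.03,0,0.085],[0,0,0.03,0,0.085],[0,0,0.03,0,0.085],[0,0,0.03,0,0.085]]' 3
python3 -m handwheel '[[-0.035,0.01,0,0.2,0.085],[-0.035,0.01,0,0.2,0.085],[-0.035,0.01,0,0.2,0.085],[-0.035,0.01,0,0.2,0.085],[-0.035,0,0,0.2,0.085],[-0.02,0,0,0.1,0.085],[0,0,0,0,0.085]]' 4
python3 -c "
from m import *
seated('S1'); seated('S3',('top',)); wrist(465,-79)"
```

```text
time: 15.4
ee_pos: [0.634, -0.1338, 0.2804]
tcp_rot: [178.6, 0.3, 2.4]
force: [1.6, 0.4, 0.4]
width: 0.928
time: 15.98
ee_pos: [0.4369, -0.0932, 0.2956]
tcp_rot: [178.2, -1.2, 9.4]
force: [0.1, 1.2, -0.1]
width: 0.929
S1 top 450 top u 103 (want 97) base centre v -12..26 w -24..23
  base-face tilt deg [-5.7  0.5]
S1 side 538 top u 102 (want 97) base centre v -12..27 w -26..25
S3 top 493 top u 102 (want 97) base centre v -12..31 w -25..24
  base-face tilt deg [-6.4 -0.6]
body c 468 -78 size 117 x 50 ang 9.1 z 50 base [526. -69.]
tcp [442. -94. 295.] [178.1  -1.4   9.4] t 16.1
```

```bash
python3 -m handwheel '[[0.028,0.008,-0.03,0,0.085],[0.028,0.008,-0.035,0,0.075],[0.02,0.006,-0.035,0,0.075],[0.005,0,-0.035,0,0.075],[0,0,-0.035,0,0.075],[0,0,-0.025,0,0.075],[0,0,0,0,0.075]]' 4
python3 -m handwheel '[[0,0,0,0,0.075]]'
```

```text
time: 16.77
ee_pos: [0.5381, -0.0718, 0.0933]
tcp_rot: [177.9, -2.1, 9.4]
force: [-0.0, -0.3, 0.0]
width: 0.822
time: 16.85
ee_pos: [0.539, -0.0717, 0.0919]
tcp_rot: [177.9, -1.9, 9.4]
force: [0.7, -0.3, 0.3]
width: 0.824
```

```bash
python3 -m handwheel '[[-0.006,0.002,-0.018,0,0.075],[-0.003,0,-0.015,0,0.075],[0,0,-0.004,0,0.075],[0,0,0,0,0.075]]' 4
```

```text
time: 17.18
ee_pos: [0.5357, -0.0724, 0.0681]
tcp_rot: [177.4, -2.5, 9.4]
force: [-3.5, -0.7, -1.3]
width: 0.823
```

```bash
python3 -m handwheel '[[-0.006,0.002,-0.010,0,0.075],[0,0,-0.002,0,0.075],[0,0,0,0,0.075]]' 4
```

```text
time: 17.43
ee_pos: [0.5344, -0.0711, 0.0598]
tcp_rot: [177.3, -3.0, 9.3]
force: [0.4, -0.3, 0.5]
width: 0.823
```

```bash
python3 -m handwheel '[[-0.008,0.001,-0.008,0,0.045],[0,0,0,0,0.045],[0,0,0,0,0.045],[0,0,0,0,0.045],[0,0,0,0,0.045],[0,0,0,0,0.045],[0,0,0,0,0.045]]' 4
python3 -m handwheel '[[0,0,0.01,0,0.045],[0,0,0.02,0,0.045],[0,0,0.025,0,0.045],[0,0,0.03,0,0.045],[0,0,0.03,0,0.045],[0,0,0.03,0,0.045],[0,0,0.03,0,0.045],[0,0,0.03,0,0.045],[0,0,0.03,0,0.045],[0,0,0,0,0.045]]' 3
python3 -c "
from m import *
held(L=142)"
```

```text
time: 18.02
ee_pos: [0.5345, -0.0711, 0.0569]
tcp_rot: [177.1, -3.8, 9.4]
force: [0.3, -0.4, -0.7]
width: 0.547
time: 18.85
ee_pos: [0.5295, -0.0703, 0.3076]
tcp_rot: [177.1, -3.6, 9.4]
force: [1.3, -0.2, -0.0]
width: 0.546
side pts 614 face 480 rect c 7 -54 size 152 51 ang 89/-1
hull x,z: [[14, 21], [-18, 0], [-21, -120], [-8, -155], [13, -153], [29, -128], [33, -16]]
tcp [529.0, -70.0, 308.0] [177.1  -3.6   9.4] F [ 1.3 -0.2 -0. ] w 0.546 t 18.9
```

```bash
python3 -m handwheel '[[0.005,0.018,0.01,-0.3,0.045],[0.012,0.018,0,-0.3,0.045],[0.012,0.018,0,-0.3,0.045],[0.012,0.018,0,-0.3,0.045],[0.012,0.018,0,-0.3,0.045],[0.012,0.018,0,-0.3,0.045],[0.012,0.018,0,-0.3,0.045],[0.012,0.018,0,-0.1,0.045],[0.008,0.016,0,0,0.045],[0,0.012,0,0,0.045],[0,0,0,0,0.045],[0,0,0,0,0.045]]' 3
python3 -c "
from m import *
held(L=142,cam='side')"
```

```text
time: 19.9
ee_pos: [0.6195, 0.109, 0.3016]
tcp_rot: [176.9, -1.8, -4.6]
force: [0.8, -0.6, -0.5]
width: 0.547
side pts 885 face 436 rect c 1 -54 size 144 55 ang 83/-7
hull x,z: [[-17, 20], [-34, -115], [-26, -155], [-12, -152], [7, -135], [18, -119], [32, -21], [14, -1]]
tcp [619.0, 109.0, 302.0] [176.9  -1.8  -4.6] F [ 0.8 -0.6 -0.5] w 0.547 t 19.9
```

```bash
cat >> m.py <<'E'
def mouth(cam='side',Lc=142,lo=25):
    "axis of the held bottle by slices across it: world mm of mouth estimate"
    s=bot.sense(); c,im,d=snap(cam); t=s['ee_pos']*1000; P=cloud(c,d)*1000-t
    a=np.radians(s['tcp_rot'][2]); x=P[...,0]*np.cos(a)+P[...,1]*np.sin(a); y=-P[...,0]*np.sin(a)+P[...,1]*np.cos(a); z=P[...,2]
    w=(im.min(-1)>70)&(np.ptp(im.astype(int),axis=-1)<40)&(abs(y)<40)&(z<30)&(z>-Lc-20)&(abs(x)<Lc)&(d>0)
    n,lab,st,_=cv2.connectedComponentsWithStats(w.astype(np.uint8)); m=lab==max(range(1,n),key=lambda i:st[i,4])
    for z0 in range(-160,-20,14):
        k=m&(abs(z-z0)<7)
        if k.sum()>5: print(z0,k.sum(),'x %.0f..%.0f y %.0f..%.0f'%(*np.percentile(x[k],[3,97]),*np.percentile(y[k],[3,97])))
    print('tcp',t.round(),s['tcp_rot'].round(1),'F',s['force'].round(1),'t',round(s['time'],1))
E
python3 -m handwheel '[[0.015,0.004,0,0,0.045],[0.015,0.004,0,0,0.045],[0.012,0.006,0,0,0.045],[0,0,0,0,0.045],[0,0,0,0,0.045]]' 3
python3 -c "
from m import *
mouth(); mouth('top')"
```

```text
time: 20.37
ee_pos: [0.6589, 0.1172, 0.3024]
tcp_rot: [176.7, -1.6, -4.9]
force: [0.9, -0.4, -1.5]
width: 0.546
-146 26 x -33..-12 y -15..6
-132 24 x -36..7 y -22..18
-118 71 x -38..10 y -24..19
-104 100 x -38..13 y -28..20
-90 99 x -35..16 y -28..20
-76 109 x -31..18 y -27..22
-62 103 x -29..19 y -24..22
-48 107 x -27..23 y -25..24
-34 110 x -23..26 y -25..24
tcp [659. 117. 302.] [176.7  -1.6  -4.9] F [ 0.9 -0.4 -1.5] t 20.4
-118 10 x -33..12 y -31..-30
-104 18 x -36..5 y -31..-29
-90 10 x -33..11 y -30..-29
-76 14 x -28..6 y -29..-27
-62 6 x -24..-12 y -27..-26
tcp [659. 117. 302.] [176.8  -1.6  -4.9] F [ 0.1 -0.7 -0.8] t 20.4
```

```bash
python3 -m handwheel '[[0.008,0.006,0,0.1,0.045],[0.004,0.006,-0.006,0,0.045],[0,0,-0.005,0,0.045],[0,0,0,0,0.045],[0,0,0,0,0.045]]' 3
python3 -c "
from m import *
mouth(); held(L=142,save='s9.png')
im=cv2.imread('pics/s9.png')[130:290,120:290]; cv2.imwrite('pics/s9c.png',cv2.resize(im,None,fx=4,fy=3.7,interpolation=2))"
```

```text
time: 20.88
ee_pos: [0.6699, 0.1293, 0.2914]
tcp_rot: [176.8, -1.6, -4.3]
force: [0.3, -0.8, -1.2]
width: 0.545
-146 28 x -36..-17 y -15..6
-132 18 x -38..2 y -19..18
-118 75 x -40..10 y -26..19
-104 98 x -40..9 y -27..20
-90 102 x -36..14 y -29..21
-76 100 x -33..16 y -28..22
-62 112 x -31..18 y -26..23
-48 107 x -27..23 y -25..23
-34 112 x -24..26 y -24..24
tcp [670. 129. 291.] [176.8  -1.6  -4.3] F [ 0.3 -0.8 -1.2] t 20.9
side pts 952 face 419 rect c -2 -53 size 148 56 ang 81/-9
hull x,z: [[-19, 24], [-41, -114], [-37, -170], [-26, -170], [9, -123], [30, -26], [14, -1]]
tcp [670.0, 129.0, 291.0] [176.8  -1.6  -4.3] F [ 0.6  0.2 -1.3] w 0.546 t 20.9
```

View pics/s9c.png

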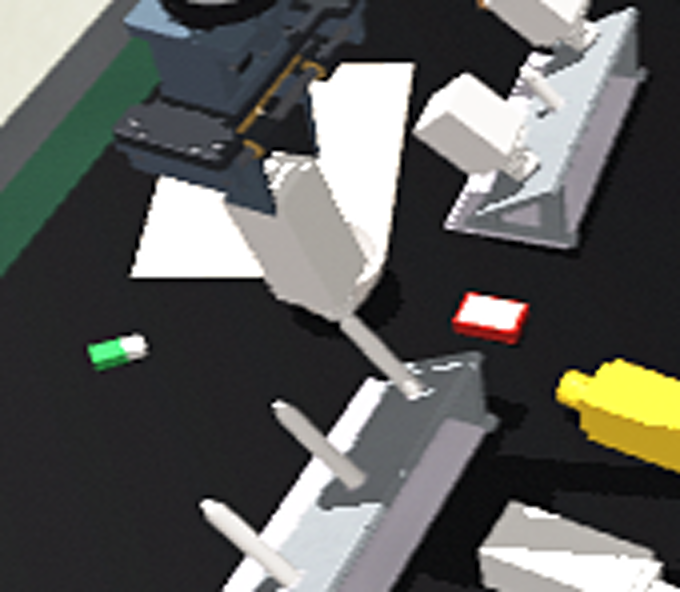

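Run:
```python
from h import *
c=bot.calibration('side'); Rm=rot(c)
def pj(p):
    q=(np.array(p)/1000-c['xyz'])@Rm; u=c['cx']+c['fx']*q[0]/-q[2]; v=c['cy']+c['fy']*q[1]/q[2]; return round((u-120)*4),round((v-130)*3.7)
for n,p in dict(tip3=(646.5,124,129),foot3=(595,128,55),tip2=(653,219,129),foot2=(601.5,222.7,55),mouth=(647,124,141),tcp=(670,129,291)).items(): print(n,pj(p))
```

```text
tip3 (337, 315)
foot3 (411, 392)
tip2 (273, 405)
foot2 (353, 482)
mouth (334, 305)
tcp (267, 162)
```

Peg projections match the picture within 2–3 px, and the mouth is right over peg 3's tip at (337,312). Dipping onto the tip, then swinging about it.

```bash
python3 -m handwheel '[[0,0,-0.006,0,0.045],[0,0,-0.006,0,0.045],[0,0,-0.005,0,0.045],[0,0,0,0,0.045]]' 3
python3 -c "
from m import *
mouth()"
python3 -m handwheel '[[0.008,0,-0.002,0,0.045],[0.010,0,-0.002,0,0.045],[0.010,0,-0.003,0,0.045],[0,0,0,0,0.045]]' 3
python3 -c "
from m import *
mouth()"
```

```text
time: 21.32
ee_pos: [0.6696, 0.1291, 0.2735]
tcp_rot: [176.8, -1.7, -4.3]
force: [-0.4, 0.1, -1.3]
width: 0.546
-160 11 x -44..-35 y -13..-2
-146 30 x -40..-23 y -16..6
-132 19 x -41..3 y -10..17
-118 69 x -45..6 y -27..19
-104 102 x -43..8 y -28..20
-90 97 x -39..10 y -28..21
-76 106 x -36..14 y -25..22
-62 100 x -33..18 y -26..22
-48 112 x -29..20 y -23..23
-34 110 x -26..26 y -24..25
tcp [670. 129. 273.] [176.8  -1.7  -4.3] F [-0.4  0.1 -1.3] t 21.3
time: 21.7
ee_pos: [0.7007, 0.1289, 0.2668]
tcp_rot: [176.8, -1.8, -4.3]
force: [-0.1, -0.3, -1.3]
width: 0.546
-160 16 x -81..-67 y -14..-4
-146 30 x -72..-49 y -13..5
-132 38 x -67..-24 y -17..17
-118 52 x -66..-16 y -23..19
-104 107 x -65..-9 y -28..19
-90 120 x -61..-4 y -28..20
-76 128 x -53..2 y -27..22
-62 125 x -46..10 y -26..22
-48 123 x -38..14 y -27..23
-34 142 x -33..23 y -26..25
tcp [701. 129. 267.] [176.8  -1.8  -4.3] F [-0.1 -0.3 -1.3] t 21.7
```

```bash
python3 -m handwheel '[[0.008,0,-0.006,0,0.045],[0.007,0,-0.006,0,0.045],[-0.005,0,-0.008,0,0.045],[-0.005,0,-0.008,0,0.045],[-0.005,0,-0.008,0,0.045],[0,0,0,0,0.045]]' 3
python3 -c "
from m import *
mouth()"
```

```text
time: 22.25
ee_pos: [0.7037, 0.1283, 0.227]
tcp_rot: [176.7, -1.8, -4.3]
force: [-0.7, 0.6, -1.3]
width: 0.548
-160 19 x -111..-95 y -13..-2
-146 26 x -103..-86 y -14..-0
-132 34 x -94..-53 y -21..13
-118 64 x -90..-34 y -16..18
-104 70 x -84..-28 y -27..18
-90 130 x -82..-17 y -28..20
-76 135 x -72..-8 y -28..21
-62 143 x -62..1 y -28..22
-48 141 x -52..14 y -27..23
-34 151 x -41..19 y -27..24
tcp [704. 128. 227.] [176.7  -1.8  -4.3] F [-0.7  0.6 -1.3] t 22.2
```

```bash
python3 -m handwheel '[[-0.005,0,-0.008,0,0.045],[-0.005,0,-0.008,0,0.045],[-0.005,0,-0.008,0,0.045],[-0.005,0,-0.008,0,0.045],[-0.005,0,-0.008,0,0.045],[-0.003,0,-0.005,0,0.045],[0,0,0,0,0.045]]' 3
python3 -c "
from m import *
seated('L3',('side',))"
```

```text
time: 22.88
ee_pos: [0.6811, 0.1287, 0.1848]
tcp_rot: [176.9, -2.7, -4.3]
force: [-0.7, -0.4, -1.0]
width: 0.548
L3 side 968 top u 145 (want 142) base centre v -22..30 w -23..33
```

Base is at about the right height; a small extra push, release, rise, and move over the next long bottle.

```bash
python3 -m handwheel '[[-0.004,0,-0.006,0,0.045],[-0.004,0,-0.006,0,0.045],[-0.002,0,-0.004,0,0.045],[0,0,0,0,0.085],[0,0,0,0,0.085],[0,0,0,0,0.085],[0,0,0,0,0.085],[0,0,0.01,0,0.085],[0,0,0.03,0,0.085],[0,0,0.03,0,0.085],[0,0,0.03,0,0.085],[0,0,0.03,0,0.085]]' 3
python3 -m handwheel '[[-0.03,0.005,0.02,0,0.085],[-0.035,0.012,0,-0.1,0.085],[-0.035,0.012,0,-0.1,0.085],[-0.035,0.012,0,-0.2,0.085],[-0.035,0.012,0,-0.2,0.085],[-0.035,0.012,0,-0.1,0.085],[-0.025,0.012,0,0,0.085],[0,0,0,0,0.085]]' 4
python3 -c "
from m import *
seated('L3'); wrist(440,234)"
```

```text
time: 23.93
ee_pos: [0.6663, 0.1282, 0.296]
tcp_rot: [176.7, -1.7, -4.3]
force: [0.1, 0.3, -0.5]
width: 0.933
time: 24.6
ee_pos: [0.4308, 0.2064, 0.3311]
tcp_rot: [177.3, -2.9, -9.1]
force: [-0.0, -0.2, -0.2]
width: 0.933
L3 top 718 top u 145 (want 142) base centre v -13..40 w -25..25
  base-face tilt deg [-3.9 -0.1]
L3 side 1029 top u 145 (want 142) base centre v -13..39 w -24..25
body c 436 236 size 118 x 50 ang -7.5 z 50 base [494. 229.]
tcp [434. 205. 331.] [177.3  -3.1  -9.1] t 24.7
```

```bash
python3 -m handwheel '[[0.02,0.007,-0.03,0.1,0.085],[0.02,0.007,-0.035,0,0.075],[0.012,0.005,-0.035,0,0.075],[0.005,0,-0.035,0,0.075],[0,0,-0.035,0,0.075],[0,0,-0.035,0,0.075],[0,0,-0.02,0,0.075],[0,0,0,0,0.075],[0,0,0,0,0.075]]' 4
```

```text
time: 25.5
ee_pos: [0.5093, 0.2201, 0.0967]
tcp_rot: [177.5, -3.7, -9.2]
force: [1.2, -0.5, 0.8]
width: 0.82
```

```bash
python3 -m handwheel '[[-0.007,0.006,-0.018,0.1,0.075],[-0.004,0.002,-0.018,0,0.075],[-0.003,0,-0.006,0,0.075],[0,0,0,0,0.075]]' 4
```

```text
time: 25.83
ee_pos: [0.5028, 0.2287, 0.0586]
tcp_rot: [177.8, -4.3, -8.8]
force: [-1.1, 0.5, 0.4]
width: 0.828
```

```bash
python3 -m handwheel '[[-0.007,0,-0.007,0,0.045],[0,0,0,0,0.045],[0,0,0,0,0.045],[0,0,0,0,0.045],[0,0,0,0,0.045],[0,0,0,0,0.045],[0,0,0,0,0.045]]' 4
python3 -m handwheel '[[0,0,0.01,0,0.045],[0,0,0.02,0,0.045],[0,0,0.025,0,0.045],[0,0,0.03,0,0.045],[0,0,0.03,0,0.045],[0,0,0.03,0,0.045],[0,0,0.03,0,0.045],[0,0,0.03,0,0.045],[0,0,0.03,0,0.045],[0,0,0.01,0,0.045],[0,0,0,0,0.045]]' 3
python3 -c "
from m import *
mouth()"
```

```text
time: 26.42
ee_pos: [0.4995, 0.2297, 0.0571]
tcp_rot: [178.1, -4.8, -8.9]
force: [0.2, -0.3, -1.5]
width: 0.549
time: 27.33
ee_pos: [0.4941, 0.2273, 0.3191]
tcp_rot: [178.1, -4.7, -8.9]
force: [-0.2, 0.5, -2.7]
width: 0.549
-146 13 x 0..19 y 3..10
-118 75 x -13..35 y -22..22
-104 86 x -14..34 y -23..23
-90 93 x -14..34 y -26..23
-76 91 x -14..34 y -23..23
-62 96 x -15..34 y -23..24
-48 105 x -15..32 y -23..25
-34 102 x -16..33 y -22..25
tcp [494. 227. 319.] [178.1  -4.7  -8.9] F [-0.2  0.5 -2.7] t 27.3
```

```bash
python3 -m handwheel '[[0.008,0,0,0.2,0.045],[0.015,0,0,0.2,0.045],[0.015,0,0,0.2,0.045],[0.015,0,0,0.2,0.045],[0.015,0,0,0,0.045],[0.015,0,0,0,0.045],[0.015,0,0,0,0.045],[0.015,0,0,0,0.045],[0.012,0,0,0,0.045],[0.008,0,0,0,0.045],[0,0,0,0,0.045],[0,0,0,0,0.045]]' 3
python3 -c "
from m import *
mouth()"
```

```text
time: 28.38
ee_pos: [0.6238, 0.2239, 0.299]
tcp_rot: [177.3, -2.7, -3.7]
force: [-0.7, 0.4, -1.9]
width: 0.55
-146 17 x -12..7 y -10..8
-132 7 x -16..27 y 1..18
-118 81 x -21..26 y -26..21
-104 91 x -21..27 y -25..21
-90 96 x -21..27 y -26..22
-76 93 x -20..28 y -27..22
-62 104 x -19..29 y -25..23
-48 105 x -19..29 y -24..24
-34 99 x -18..30 y -23..24
tcp [624. 224. 299.] [177.3  -2.7  -3.7] F [-0.7  0.4 -1.9] t 28.4
```

```bash
python3 -m handwheel '[[0.01,0.001,0.002,-0.1,0.045],[0.012,0,0.002,0,0.045],[0.006,0,0.001,0,0.045],[0,0,0,0,0.045],[0,0,0,0,0.045]]' 3
python3 -c "
from m import *
mouth()"
```

```text
time: 28.85
ee_pos: [0.6481, 0.2251, 0.304]
tcp_rot: [177.2, -2.5, -4.2]
force: [0.1, -0.2, -2.1]
width: 0.545
-160 9 x -17..-1 y -11..6
-146 18 x -17..0 y -11..8
-132 13 x -23..21 y -23..18
-118 76 x -27..23 y -24..20
-104 101 x -25..25 y -27..21
-90 105 x -24..23 y -26..22
-76 97 x -23..23 y -25..22
-62 109 x -21..27 y -27..23
-48 114 x -20..28 y -23..24
-34 106 x -19..29 y -24..24
tcp [648. 225. 304.] [177.2  -2.5  -4.2] F [ 0.1 -0.2 -2.1] t 28.9
```

```bash
python3 -m handwheel '[[0.009,0,0,0,0.045],[0.004,0,-0.006,0,0.045],[0,0,-0.006,0,0.045],[0,0,-0.006,0,0.045],[0,0,-0.004,0,0.045],[0,0,0,0,0.045]]' 3
python3 -c "
from m import *
mouth()"
```

```text
time: 29.4
ee_pos: [0.6605, 0.2252, 0.2799]
tcp_rot: [177.2, -2.4, -4.2]
force: [0.1, 0.6, -0.3]
width: 0.547
-160 13 x -22..-11 y -10..4
-146 22 x -20..-0 y -13..8
-132 14 x -25..19 y -24..18
-118 72 x -28..20 y -26..20
-104 96 x -28..20 y -27..21
-90 101 x -26..22 y -26..22
-76 95 x -25..22 y -25..22
-62 106 x -23..25 y -23..23
-48 109 x -22..27 y -26..24
-34 102 x -20..23 y -23..24
tcp [660. 225. 280.] [177.2  -2.4  -4.2] F [ 0.1  0.6 -0.3] t 29.4
```

```bash
python3 -m handwheel '[[0,0,-0.006,0,0.045],[0,0,-0.005,0,0.045],[0.006,0,-0.001,0,0.045],[0.010,0,-0.002,0,0.045],[0.010,0,-0.002,0,0.045],[0,0,0,0,0.045]]' 3
python3 -c "
from m import *
mouth()"
```

```text
time: 29.95
ee_pos: [0.6885, 0.2251, 0.2632]
tcp_rot: [177.2, -2.5, -4.1]
force: [-0.3, -0.8, -1.7]
width: 0.547
-160 20 x -63..-53 y -16..-3
-146 33 x -56..-39 y -15..5
-132 29 x -54..-9 y -17..18
-118 61 x -55..-4 y -22..19
-104 115 x -55..-2 y -28..20
-90 116 x -50..4 y -28..21
-76 123 x -44..9 y -25..22
-62 131 x -39..15 y -26..23
-48 123 x -33..21 y -26..23
-34 129 x -28..17 y -24..24
tcp [688. 225. 263.] [177.2  -2.5  -4.1] F [-0.3 -0.8 -1.7] t 29.9
```

```bash
python3 -m handwheel '[[0.010,0,-0.005,0,0.045],[0.010,0,-0.006,0,0.045],[0.008,0,-0.008,0,0.045],[-0.003,0,-0.008,0,0.045],[-0.005,0,-0.008,0,0.045],[-0.005,0,-0.008,0,0.045],[0,0,0,0,0.045]]' 3
python3 -c "
from m import *
mouth()"
```

```text
time: 30.58
ee_pos: [0.7055, 0.2243, 0.2143]
tcp_rot: [177.1, -2.3, -4.2]
force: [-0.7, 0.3, -1.5]
width: 0.55
-160 57 x -111..-99 y -37..37
-146 158 x -141..-98 y -36..36
-132 104 x -142..-74 y -35..37
-118 69 x -94..-42 y -18..17
-104 65 x -86..-29 y -25..18
-90 136 x -84..-21 y -29..19
-76 149 x -75..-6 y -28..20
-62 164 x -63..2 y -29..22
-48 153 x -53..19 y -27..23
-34 168 x -43..19 y -26..24
tcp [706. 224. 214.] [177.1  -2.3  -4.2] F [-0.7  0.3 -1.5] t 30.6
```

Engaged and aligned; seat it, release, rise, and go over the last long bottle.

```bash
python3 -m handwheel '[[-0.005,0,-0.007,0,0.045],[-0.005,0,-0.007,0,0.045],[-0.005,0,-0.007,0,0.045],[-0.005,0,-0.007,0,0.045],[-0.004,0,-0.006,0,0.045],[-0.004,0,-0.006,0,0.045],[-0.002,0,-0.004,0,0.045],[0,0,0,0,0.045]]' 3
python3 -c "
from m import *
seated('L2',('side',))"
```

```text
time: 31.3
ee_pos: [0.6804, 0.225, 0.1759]
tcp_rot: [177.4, -3.5, -4.2]
force: [-0.3, 0.3, -1.0]
width: 0.556
L2 side 948 top u 141 (want 142) base centre v -16..-0 w -19..25
```

```bash
python3 -m handwheel '[[-0.004,0,-0.006,0,0.045],[-0.002,0,-0.004,0,0.045],[0,0,0,0,0.085],[0,0,0,0,0.085],[0,0,0,0,0.085],[0,0,0,0,0.085],[0,0,0.01,0,0.085],[0,0,0.03,0,0.085],[0,0,0.03,0,0.085],[0,0,0.03,0,0.085],[0,0,0.03,0,0.085]]' 3
python3 -m handwheel '[[-0.03,0.01,0.02,0.3,0.085],[-0.03,0.02,0,0.4,0.085],[-0.03,0.02,0,0.4,0.085],[-0.03,0.02,0,0.4,0.085],[-0.03,0.02,0,0.4,0.085],[-0.03,0.02,0,0.4,0.085],[-0.015,0.015,0,0.2,0.085],[0,0,0,0,0.085]]' 4
python3 -c "
from m import *
seated('L2'); seated('L3',('top',)); wrist(464,366)"
```

```text
time: 32.27
ee_pos: [0.6667, 0.2244, 0.289]
tcp_rot: [177.0, -2.0, -4.2]
force: [1.2, 0.2, -1.2]
width: 0.934
time: 32.93
ee_pos: [0.4672, 0.3529, 0.3262]
tcp_rot: [177.7, -3.3, 11.2]
force: [-0.0, 0.1, -0.2]
width: 0.932
L2 top 746 top u 146 (want 142) base centre v -12..39 w -24..25
  base-face tilt deg [-3.7  0.3]
L2 side 822 top u 145 (want 142) base centre v -12..41 w -23..26
L3 top 719 top u 145 (want 142) base centre v -12..39 w -24..25
  base-face tilt deg [-3.5 -0.3]
body c 467 368 size 117 x 50 ang 10.7 z 50 base [524. 379.]
tcp [471. 350. 326.] [177.6  -3.4  10.9] t 33.1
```

```bash
python3 -m handwheel '[[0.016,0.012,-0.03,0,0.085],[0.016,0.012,-0.035,0,0.075],[0.008,0.008,-0.035,0,0.075],[0,0,-0.035,0,0.075],[0,0,-0.035,0,0.075],[0,0,-0.035,0,0.075],[0,0,-0.02,0,0.075],[0,0,0,0,0.075],[0,0,0,0,0.075]]' 4
```

```text
time: 33.88
ee_pos: [0.5257, 0.3724, 0.0915]
tcp_rot: [177.6, -3.8, 9.7]
force: [1.0, 0.4, 0.9]
width: 0.823
```

```bash
python3 -m handwheel '[[0.001,0.006,-0.018,0.2,0.075],[-0.003,0.002,-0.015,0,0.075],[0,0,-0.004,0,0.075],[0,0,0,0,0.075]]' 4
```

```text
time: 34.22
ee_pos: [0.5306, 0.3804, 0.0596]
tcp_rot: [177.8, -4.4, 10.6]
force: [-0.8, -0.2, 0.5]
width: 0.827
```

```bash
python3 -m handwheel '[[-0.005,0,-0.008,0,0.045],[0,0,0,0,0.045],[0,0,0,0,0.045],[0,0,0,0,0.045],[0,0,0,0,0.045],[0,0,0,0,0.045],[0,0,0,0,0.045]]' 4
python3 -m handwheel '[[0,0,0.01,0,0.045],[0,0,0.02,0,0.045],[0,0,0.025,0,0.045],[0,0,0.03,0,0.045],[0,0,0.03,0,0.045],[0,0,0.03,0,0.045],[0,0,0.03,0,0.045],[0,0,0.03,0,0.045],[0,0,0.03,0,0.045],[0,0,0.01,0,0.045],[0,0,0,0,0.045]]' 3
python3 -c "
from m import *
mouth()"
```

```text
time: 34.8
ee_pos: [0.5288, 0.3816, 0.0577]
tcp_rot: [178.0, -5.0, 10.5]
force: [-0.7, 0.6, -0.9]
width: 0.55
time: 35.72
ee_pos: [0.524, 0.3786, 0.3195]
tcp_rot: [178.0, -4.8, 10.6]
force: [-0.3, 0.6, -1.3]
width: 0.545
-146 15 x -19..-0 y 1..11
-118 75 x -28..20 y -25..22
-104 110 x -28..22 y -24..23
-90 111 x -26..24 y -24..23
-76 105 x -24..24 y -22..24
-62 120 x -22..26 y -23..24
-48 119 x -21..28 y -23..24
-34 66 x -19..26 y -23..25
tcp [524. 379. 319.] [178.   -4.8  10.6] F [-0.3  0.6 -1.3] t 35.7
```

```bash
python3 -m handwheel '[[0.008,-0.004,0,-0.3,0.045],[0.013,-0.006,0,-0.3,0.045],[0.014,-0.007,0,-0.3,0.045],[0.014,-0.007,0,-0.3,0.045],[0.014,-0.007,0,-0.3,0.045],[0.014,-0.007,0,-0.3,0.045],[0.014,-0.006,0,-0.3,0.045],[0.014,-0.005,0,-0.3,0.045],[0.012,-0.004,0,0,0.045],[0.006,-0.002,0,0,0.045],[0,0,0,0,0.045],[0,0,0,0,0.045]]' 3
python3 -c "
from m import *
mouth()"
```

```text
time: 36.77
ee_pos: [0.6629, 0.3079, 0.3003]
tcp_rot: [177.0, -3.6, -6.1]
force: [-0.2, 0.1, -1.4]
width: 0.546
-146 30 x -25..-9 y -15..8
-132 9 x -29..14 y -17..18
-118 80 x -32..15 y -28..19
-104 101 x -31..16 y -27..21
-90 112 x -29..20 y -27..21
-76 116 x -27..20 y -25..22
-62 119 x -24..23 y -25..23
-48 127 x -23..25 y -25..23
-34 98 x -21..18 y -24..24
tcp [663. 308. 300.] [177.   -3.6  -6.1] F [-0.2  0.1 -1.4] t 36.8
```

```bash
python3 -m handwheel '[[0.007,0.007,0,0.2,0.045],[0.005,0.005,-0.003,0.1,0.045],[0,0,-0.006,0,0.045],[0,0,-0.006,0,0.045],[0,0,-0.004,0,0.045],[0,0,0,0,0.045]]' 3
python3 -c "
from m import *
mouth()"
```

```text
time: 37.32
ee_pos: [0.672, 0.3213, 0.2791]
tcp_rot: [177.0, -3.4, -4.1]
force: [0.5, -0.1, -0.8]
width: 0.548
-160 14 x -30..-16 y -15..2
-146 24 x -26..-12 y -16..6
-132 10 x -29..-25 y -10..12
-118 74 x -33..16 y -29..20
-104 105 x -32..15 y -26..20
-90 114 x -30..19 y -26..21
-76 113 x -28..22 y -26..22
-62 110 x -25..23 y -26..22
-48 117 x -23..23 y -24..23
-34 106 x -20..17 y -25..24
tcp [672. 321. 279.] [177.   -3.4  -4.1] F [ 0.5 -0.1 -0.8] t 37.3
```

```bash
python3 -m handwheel '[[0.001,-0.001,-0.006,0,0.045],[0,0,-0.005,0,0.045],[0.006,0,-0.001,0,0.045],[0.010,0,-0.002,0,0.045],[0.010,0,-0.002,0,0.045],[0,0,0,0,0.045]]' 3
python3 -c "
from m import *
mouth()"
```

```text
time: 37.87
ee_pos: [0.7007, 0.3197, 0.2635]
tcp_rot: [177.0, -3.6, -4.1]
force: [-0.4, 0.1, -1.0]
width: 0.543
-160 23 x -69..-56 y -15..-3
-146 28 x -62..-42 y -16..5
-132 37 x -58..-24 y -17..15
-118 55 x -57..-6 y -24..18
-104 112 x -57..-5 y -29..20
-90 143 x -53..1 y -27..20
-76 136 x -46..9 y -28..21
-62 135 x -41..13 y -27..22
-48 148 x -35..15 y -26..23
-34 130 x -29..20 y -25..24
tcp [701. 320. 263.] [177.   -3.6  -4.1] F [-0.4  0.1 -1. ] t 37.9
```

```bash
python3 -m handwheel '[[0.010,0,-0.005,0,0.045],[0.009,0,-0.006,0,0.045],[0.006,0,-0.008,0,0.045],[-0.003,0,-0.008,0,0.045],[-0.005,0,-0.008,0,0.045],[-0.005,0,-0.008,0,0.045],[0,0,0,0,0.045]]' 3
python3 -c "
from m import *
mouth()"
python3 -m handwheel '[[-0.005,0,-0.007,0,0.045],[-0.005,0,-0.007,0,0.045],[-0.005,0,-0.007,0,0.045],[-0.005,0,-0.007,0,0.045],[-0.003,0,-0.005,0,0.045],[-0.003,0,-0.005,0,0.045],[0,0,0,0,0.045]]' 3
python3 -c "
from m import *
seated('L1',('side',))"
```

```text
time: 38.5
ee_pos: [0.7146, 0.3186, 0.2146]
tcp_rot: [176.9, -3.4, -4.2]
force: [-0.8, -1.8, -1.8]
width: 0.544
-160 78 x -119..-100 y -38..29
-146 174 x -139..-97 y -36..29
-132 82 x -142..-85 y -38..28
-118 70 x -95..-43 y -18..16
-104 65 x -87..-29 y -27..18
-90 130 x -84..-20 y -29..20
-76 168 x -78..-14 y -30..20
-62 170 x -67..-0 y -28..21
-48 186 x -54..11 y -26..23
-34 177 x -42..20 y -26..23
tcp [715. 319. 215.] [176.9  -3.4  -4.2] F [-0.8 -1.8 -1.8] t 38.5
time: 39.13
ee_pos: [0.6916, 0.3197, 0.1806]
tcp_rot: [177.2, -4.3, -4.2]
force: [-0.9, -1.0, -0.8]
width: 0.55
L1 side 1107 top u 146 (want 142) base centre v -17..9 w -18..38
```

Seat, release, back off high and away, then check all five and the bench with both cameras.

```bash
python3 -m handwheel '[[-0.004,0,-0.006,0,0.045],[-0.004,0,-0.006,0,0.045],[0,0,0,0,0.085],[0,0,0,0,0.085],[0,0,0,0,0.085],[0,0,0,0,0.085],[0,0,0.01,0,0.085],[0,0,0.03,0,0.085],[0,0,0.03,0,0.085],[0,0,0.03,0,0.085],[0,0,0.03,0,0.085]]' 3
python3 -m handwheel '[[-0.03,0,0.02,0,0.085],[-0.035,0,0,0,0.085],[-0.035,0,0,0,0.085],[-0.035,0,0,0,0.085],[-0.035,0,0,0,0.085],[-0.035,0,0,0,0.085],[-0.035,0,0,0,0.085],[-0.02,0,0,0,0.085],[0,0,0,0,0.085],[0,0,0,0,0.085]]' 4
python3 -c "
from m import *
for k in ('L1','L2','L3','S1','S3'): seated(k)
snap('top','t9.png'); snap('side','e9.png')
a=cv2.imread('pics/t9.png'); b=cv2.imread('pics/e9.png')
cv2.imwrite('pics/end.png',cv2.resize(np.hstack([a[80:300,100:480],b[70:400,130:400][:220]]),None,fx=1.2,fy=1.2))
print(bot.sense()['force'],bot.sense()['time'])"
```

```text
time: 40.1
ee_pos: [0.6778, 0.3183, 0.2931]
tcp_rot: [176.7, -3.1, -4.2]
force: [-0.1, -0.1, -0.0]
width: 0.932
time: 40.93
ee_pos: [0.4104, 0.318, 0.3308]
tcp_rot: [177.8, -4.3, -4.4]
force: [0.9, 0.4, 0.2]
width: 0.924
L1 top 771 top u 146 (want 142) base centre v -11..41 w -25..25
  base-face tilt deg [-4.8  0.2]
L1 side 1207 top u 145 (want 142) base centre v -11..41 w -24..26
L2 top 747 top u 145 (want 142) base centre v -12..40 w -24..25
  base-face tilt deg [-4.   0.3]
L2 side 1103 top u 145 (want 142) base centre v -14..40 w -25..26
L3 top 723 top u 145 (want 142) base centre v -13..38 w -24..26
  base-face tilt deg [-3.1 -0. ]
L3 side 1009 top u 145 (want 142) base centre v -14..41 w -24..27
S1 top 451 top u 103 (want 97) base centre v -12..30 w -24..23
  base-face tilt deg [-6.3  0.7]
S1 side 184 top u 103 (want 97) base centre v -11..25 w -23..25
S3 top 503 top u 102 (want 97) base centre v -12..33 w -26..23
  base-face tilt deg [-5.6  1.5]Traceback (most recent call last):
  File "<string>", line 3, in <module>
    for k in ('L1','L2','L3','S1','S3'): seated(k)
                                         ~~~~~~^^^
  File "m.py", line 50, in seated
    n,lab,st,_=cv2.connectedComponentsWithStats(m.astype(np.uint8)); i=max(range(1,n),key=lambda i:st[i,4]); g=q[lab==i]
                                                                       ~~~^^^^^^^^^^^^^^^^^^^^^^^^^^^^^^^^^
ValueError: max() iterable argument is empty
```

```bash
python3 -c "
from m import *
snap('top','t9.png'); snap('side','e9.png')
a=cv2.imread('pics/t9.png'); b=cv2.imread('pics/e9.png')
cv2.imwrite('pics/end.png',np.vstack([a[60:380,30:520],cv2.resize(b[70:350,130:520],(490,280))]))
s=bot.sense(); print(s['force'],s['time'],s['ee_pos'])"
```

```text
[ 0.53565786 -1.078742    0.77298957] 41.5333 [0.41118988 0.31780111 0.32923407]
```

View pics/end.png

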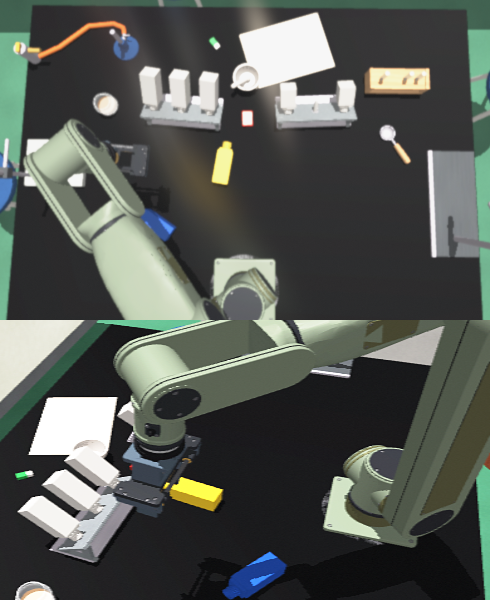

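All five bottles stand on their pegs: the long ones at (150–210,90) and the short ones at (288,95) and (345,95). No white bottle is left on the bench, and the mortar, matchbox, jar and spoon are where they were. The gripper is free. Handing in.

```bash
python3 -c "
from h import *
bot.sign_off()"
```

```text
the job is handed in; nothing more can be done
```

All five white bottles present are upside down on pegs of their own row: three long on long pegs 1–3, two short on short pegs 1 and 3. The third short bottle was absent. I picked each one up by its upper base corner with a light grip, so it swung neck-down. I then fed its mouth over the peg tip, let it tilt into line and pushed it home. The job was handed in at about 41.5 s of the 210 s.

**Last checks**
- **Seating:** bottle tops came out 3–4 mm (long) and 5–6 mm (short) higher along the peg than nominal, most of it due to lean and measurement bias. I did not measure the mouths directly.
- **Lean:** base faces were tilted 3–6° from square to the peg, against a limit of about 17°, and were centred sideways to about 1 mm.
- **Short peg 3:** at the end the arm hid this bottle from the side camera, so that check failed. The final top view and the earlier side views agree that it is seated.
- **Everything else:** the mortar, matchbox, jar and spoon looked unmoved in the last pictures, by eye only. The gripper was clear, with only sensor noise on the wrist force.

The first grasp on the first bottle missed because the jaws had not finished closing and were too high; the repeat worked.

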